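Unclip the reamer cartridges and put them away in the bench drawer

ROBOT

A 7-joint arm with a two-finger parallel gripper is mounted at the origin on the work surface. World frame = base frame: x ahead of the robot, y to its left, z up, the work surface at z = 0. Lengths are in m, angles in rad, forces in N, time in s.
With the tool pointing down it reaches from about 0.4 to 0.9 m from the base axis. Payload 5.5 kg.
Tool frame: the origin (TCP) lies midway between the tips of the shut fingers; the grasp point (between the pads) lies 19 mm behind it; z points along the fingers, y is the line along which they close (so a half turn about z gives the same grasp; the last joint's range is limited). The gripper opens to 85 mm and grips with 20 to 120 N. Pads are 22 mm wide; open, the fingers measure 114 mm over their backs; the gripper's body (76 mm by 85 mm) begins 54 mm behind the grasp point. The pads swing forward as they close: fully open they stand 13 mm farther back than shut.
Start: joints at [1.61, 0.501, -0.427, 1.55, 0.221, 1.138, -0.21], TCP at [0.144, -0.634, 0.231] pointing down, gripper open.
Joint ranges: [-2.88, 2.88], [-0.31, 2.03], [-1.54, 1.56], [0.2, 2.42], [-1.41, 4.55], [0.19, 2.02], [-2.57, 2.57]. Speed limits (rad/s): [2.57, 2.57, 3.14, 3.14, 3.14, 3.14, 3.14].

INTERFACE

Orientations are given as a unit quaternion [w, x, y, z].
In Python, from station import ctrl, vision gives the robot as it stands.
- The arm moves only by the tool send_rows, never from a script. Its argument "steps" is a list of rows, each an object of numbers: "jaw": the gripper command: -1 is shut, 1 is fully open, values between are in proportion; "tx", "ty", "tz": the shift along the tool's x, y, z as a fraction of full scale; "ax", "ay", "az": the turn, a rotation vector about the tool's x, y, z as a fraction of full scale. In form: [{"jaw": .., "tx": .., "ty": .., "tz": .., "ax": .., "ay": .., "az": ..}, ...]. A call has 1 to 5 rows; each row shifts and turns the commanded pose from where the row before left it, along the tool's axes as they then stand; what a row does not reach is not made up. Full scale, the value 1, is 20 mm for a shift and 0.1 rad for a turn. A row lasts 1/12 s, in which the tool goes at most 41.7 mm and 7.16 degrees, less where a joint would pass 70% of its speed; a pose out of reach is approached as far as the arm can. A call with a number of a shift or a turn outside -1 to 1 is refused whole. A call with a gripper value outside its range is refused whole. The fingers move at their own pace and stop on an object; "grip_force" is the grip in N (left out, the last holds). Time passes only in rows, so rows that do not move let the fingers close. It gives the time, the measured TCP pose, the force, the opening and the grip force at its end, in the units of the state.
- ctrl.read_state(): the state, without advancing time (a new reading comes with each control period).
- vision.read_camera(name): name is "side" or "top" or "wrist"; returns (picture, depth): 480x640x3 uint8, red, green, blue; 480x640 float32, m along the optical axis (not along the pixel's ray), 0 where there is no reading.
- vision.camera_model(name): a dict with "vertical_fov" (degrees; the focal length in pixels is half the picture's height over the tangent of half this angle, whatever the lens; pixels are square), "cx", "cy" (the principal point, pixels), "distortion" ([k1, k2, p1, p2, k3] as OpenCV has them; the pictures are not rectified), "R" (3x3) and "t" (3): a world point X has camera coordinates R X + t. Camera axes: x right, y down, z forward; pixel columns grow to the right and rows downward; lengths in m; the calibration is good to about 2 mm. A picture is of the moment at which its call begins: read the wrist's pose just before it. camera_model takes no time and is no camera call; for the wrist camera it gives the pose at the moment of the call.
- ctrl.finish_job(): hands the job in; it is judged then, once.
The state is a dict: "clock": time; "joint_pos": joint angles; "qd": joint speeds; "joint_efforts": joint torques, N m; "tool_pos": TCP position; "orientation": TCP orientation; "force": force on the tool from outside, world axes, zero at the start; "torque": the same for the moment, N m; "finger_gap": opening from 0.0 (shut) to 1.0 (fully open); "finger_force": force on a finger pad.
Only numpy, scipy, OpenCV 4.12 (cv2) and the standard library are available. Lean on these libraries where they do the work, as an engineer would, in place of code of your own. Each camera call takes 0.05 s, during which the arm holds its last target. There are 200 camera calls.

TASK

Clear the reaming kit away: pull the cabinet drawer open by its handle, pinch the two orange tabs of each reamer cartridge to free it from the rack without forcing it and put it in the drawer, and put the loose boxwood handle in there too; then shut the drawer fully. Nothing may stick up out of the drawer, and leave the bocal, mandrel rod and bore gauge where they lie.

Things in the scene. Friction and masses are not known exactly. Their poses are not given: they have to be found in the camera images.
- cart1_mid (a point): Middle (25 mm above the underside) of a reamer cartridge: black block 24 x 70 x 50 mm (own x, y, z; z up), steel tube along its top, an orange sprung tab on each x face, 46 mm over both tabs, 34 mm when pinched home (each moves 6 mm, 4 N rising to 8 N). Barbs at the tabs' feet (55 mm over both) hold it in the rack until both tabs are pinched in; then the same grip lifts it straight out. 190 g. May be absent.
- cart2_mid (a point): Middle of a second, equal reamer cartridge. Each orange tab is 28 mm wide (along y) and spans 3 to 46 mm above the cartridge's underside; the part above the rack's lips, 14 to 46 mm, is free to pinch. The barb is 5 mm high, catching under the lip. May be absent.
- cart3_mid (a point): Middle of a third, equal reamer cartridge. May be absent.
- handle_mid (a point): Middle (half-way up) of the loose boxwood reamer handle lying on the bench in front of the rack: flat-sided wooden grip 95 x 30 x 28 mm (its own x, y, z) with a 25 mm long brass ferrule at its +x end, 120 mm long in all; x along its length, this point at the middle of the length, 14 mm above the bench. 90 g.
- slot1 (a point): Floor of slot 1 of the low aluminium rack screwed to the bench (86 x 310 x 19 mm; three slots in a row along its y, 100 mm apart): a snapped-in cartridge rests here, 5 mm above the bench, its tabs facing along the rack's x, its middle 25 mm above this point.
- slot2 (a point): Floor of slot 2, the middle one, likewise. Two dark steel lips run along the rack's long sides, 25 to 43 mm from this point in x, their tops 14 mm above it.
- slot3 (a point): Floor of slot 3, likewise.
- cab_drawer0 (a joint): Sliding drawer of the low green tool cabinet (270 mm deep, 310 wide, 100 high, screwed to the bench; its left-right place against the rack changes): opening in m, 0 shut, up to 0.187 fully open; it slides towards the robot along the cabinet's -x and stays where it is left (about 1 N of friction).
- cab_drawer0_handle (a point): Middle of the drawer's brass bar handle: round bar 11 mm thick, 120 mm long along the cabinet's y, its middle 35 mm in front of the grey drawer front and 38 mm below the cabinet's top; moves with the drawer.
- drawer_floor (a point): Inner floor of the drawer, at the middle of its front edge (where it meets the grey front), 22 mm above the bench; moves with the drawer. x points into the cabinet, y along the drawer's width. Inside, the drawer is 225 mm long (x from 0 to 225) and 268 mm wide (y +-134); side walls 56 mm, grey front 65 mm above the floor. At opening q the floor is uncovered up to x = q - 6 mm; beyond, the cabinet roofs it 66 mm up.
- lips: The rack's two dark steel lips under which the barbs catch, fixed; origin midway between them above slot 2, 16 mm above the bench, x across the rack away from the robot, y along it. A cartridge must not be wrenched against them (over 40 N).
- mandrel: Bystander: brass mandrel rod 170 mm long with square collars 18 mm, lying on the bench beyond the rack; origin at the middle of its length on the bench.
- gauge: Bystander: black ebony bore gauge, 140 mm long, 24 mm thick, lying on the bench beyond the rack; origin near its middle on the bench.
- bocal: Bystander: curved nickel-silver bocal about 190 mm long, 12 mm thick, lying on the bench beyond the rack; origin near its middle on the bench. A fixed steel bayonet socket, 64 mm wide, with a spindle standing in it, 105 mm high in all, is bolted down some 140 to 190 mm to the +y side of it.

How it is judged:
By the outcome, as a careful person would: the job done as asked, in the order asked, and still so for the second after the job is handed in, with the robot touching nothing.
Of cart1, cart2, cart3 only 2 to 3 are there at a start; the rules pass over those that are not, and their reading is None.
At some moment in a run one of handle may be knocked a few centimetres aside while the robot is not near it.
Once in a run the grip may slacken for a moment while it holds something.
It also fails if it takes over 192 s, if anything falls off the work surface, if the arm or the gripper's body presses on something with over 40 N, if the wrist force passes 120 N, or if a joint passes its speed limit or range.

## Working session

There is one attempt and no reset: what is moved stays moved. The work goes in short steps, Python scripts to look and compute and a tool call to move; the robot and the scene stay as the last step left them, time stands still between calls to the robot, and variables do not carry over. Pictures are saved under pics/ and viewed, at most 14 in all, crops included, and the job is handed in when it is done.

Besides the shell and the picture viewer there is one more tool, called after "Call:" as a command line: name --argument value ..., lists and objects as JSON in quotes. send_rows: Moves the arm, as the interface text tells. Shift numbers are shares of 20 mm and turn numbers shares of 0.1 rad, none past 1 either way. Its arguments: {"type":"object","properties":{"steps":{"type":"array","items":{"type":"object","properties":{"jaw":{"type":"number"},"tx":{"type":"number","minimum":-1,"maximum":1},"ty":{"type":"number","minimum":-1,"maximum":1},"tz":{"type":"number","minimum":-1,"maximum":1},"ax":{"type":"number","minimum":-1,"maximum":1},"ay":{"type":"number","minimum":-1,"maximum":1},"az":{"type":"number","minimum":-1,"maximum":1}}}},"grip_force":{"type":"number"}},"required":["steps"]}

```bash
ls; mkdir -p pics; cat > h.py <<'E'
import numpy as np, cv2
from station import ctrl, vision
def K(m):
    f=240/np.tan(np.radians(m["vertical_fov"])/2)
    return np.array([[f,0,m["cx"]],[0,f,m["cy"]],[0,0,1.]])
def shot(name,fn=None):
    m=vision.camera_model(name); p,d=vision.read_camera(name)
    if fn: cv2.imwrite("pics/"+fn,p[:,:,::-1])
    return p,d,m
def rays(m,uv):
    uv=np.asarray(uv,float).reshape(-1,1,2)
    n=cv2.undistortPoints(uv,K(m),np.array(m["distortion"],float)).reshape(-1,2)
    return np.c_[n,np.ones(len(n))]
def onplane(m,uv,z):
    R=np.array(m["R"]);t=np.array(m["t"]); r=rays(m,uv)@R; c=-R.T@t
    return c+r*((z-c[2])/r[:,2])[:,None]
def bydepth(m,d,uv):
    R=np.array(m["R"]);t=np.array(m["t"]); uv=np.asarray(uv).reshape(-1,2)
    z=d[uv[:,1].astype(int),uv[:,0].astype(int)]
    return (rays(m,uv)*z[:,None]-t)@R
def proj(m,X):
    R=np.array(m["R"]);t=np.array(m["t"],float)
    return cv2.projectPoints(np.asarray(X,float).reshape(-1,3),cv2.Rodrigues(R)[0],t,K(m),np.array(m["distortion"],float))[0].reshape(-1,2)
E
python3 - <<'E'
from h import *
s=ctrl.read_state(); print({k:np.round(v,3).tolist() for k,v in s.items()})
a,_,m=shot("top","top0.png"); b,_,m2=shot("side","side0.png")
for q in (m,m2): print(np.round(-np.array(q["R"]).T@q["t"],3),q["vertical_fov"],q["distortion"])
E
```

```text
pics
{'clock': 0.0, 'joint_pos': [1.61, 0.502, -0.427, 1.551, 0.221, 1.138, -0.21], 'qd': [0.002, -0.0, -0.0, 0.002, -0.001, -0.0, -0.0], 'joint_efforts': [0.001, -56.953, -5.816, -28.094, 0.011, 0.012, -0.0], 'tool_pos': [0.144, -0.633, 0.23], 'orientation': [-0.001, 0.994, 0.112, -0.0], 'force': [0.081, -0.104, -0.288], 'torque': [0.027, -0.004, -0.006], 'finger_force': 0.0, 'finger_gap': 1.0}
[ 0.44  -0.028  1.096] 46.05608240627013 [-0.18495762  0.          0.          0.          0.        ]
[0.366 0.609 0.768] 53.663930146516115 [-0.11325788  0.          0.          0.          0.        ]
```

View pics/top0.png

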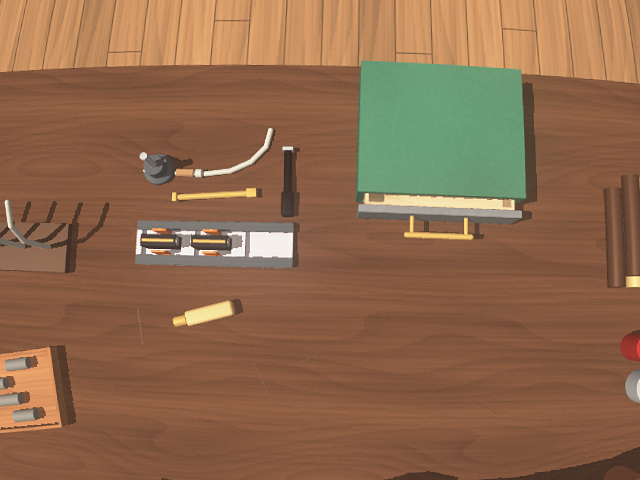

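View pics/side0.png

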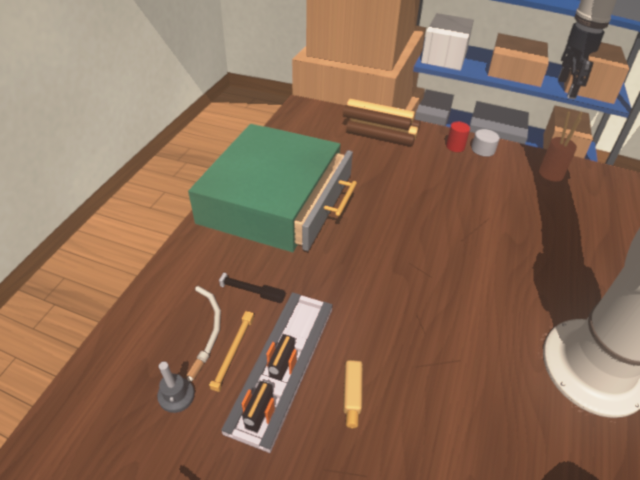

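The top view shows cartridges in the two left slots (about 160,241 and 210,241), the right slot empty, the handle at (207,313), and the drawer slightly ajar with its bar at (438,236). The side view agrees. Next I'll measure positions.

```bash
python3 - <<'E'
from h import *
p,d,m=shot("top")
def pr(n,uv,z): print(n,np.round(onplane(m,uv,z),4).tolist())
hsv=cv2.cvtColor(p,cv2.COLOR_RGB2HSV)
def blobs(n,mask,z,box,amin=20):
    mm=np.zeros_like(mask);x0,y0,x1,y1=box;mm[y0:y1,x0:x1]=mask[y0:y1,x0:x1]
    for c in cv2.findContours(mm,cv2.RETR_EXTERNAL,cv2.CHAIN_APPROX_NONE)[0]:
        if cv2.contourArea(c)<amin: continue
        w=onplane(m,c.reshape(-1,2),z)
        r=cv2.minAreaRect(w[:,:2].astype(np.float32)*1000); print(n,cv2.contourArea(c),cv2.boundingRect(c),[np.round(a,1) for a in r])
blobs("green",cv2.inRange(hsv,(60,60,40),(90,255,255)),.1,(340,40,540,210),500)
blobs("bar",cv2.inRange(hsv,(15,90,90),(32,255,255)),.062,(395,214,480,245))
blobs("orange",cv2.inRange(hsv,(5,170,120),(14,255,255)),.05,(130,215,300,275),5)
blobs("handle",cv2.inRange(hsv,(17,60,140),(32,255,255)),.028,(160,285,260,340))
g=((hsv[:,:,1]<60)).astype(np.uint8)*255
blobs("rack",g,.019,(125,212,305,275),200)
print(np.round(bydepth(m,d,[[160,241],[210,241],[207,313],[440,130],[438,236]]),4))
E
```

```text
green 21172.0 (357, 61, 169, 138) [array([ 783.4, -222.1]), array([312. , 257.7]), np.float64(89.5)]
bar 466.0 (404, 215, 70, 25) [array([ 603.2, -221.6]), array([129.9,  42.6]), np.float64(89.4)]
handle 708.5 (173, 301, 60, 25) [array([429. , 220.1]), array([ 28.2, 117.4]), np.float64(15.9)]
rack 6770.5 (135, 221, 159, 47) [array([567.2, 207.6]), array([ 87.6, 311.3]), np.float64(0.5)]
[[ 0.5648  0.3027  0.0542]
 [ 0.5673  0.2054  0.0554]
 [ 0.4325  0.2106  0.027 ]
 [ 0.7803 -0.2186  0.0975]
 [ 0.5865 -0.2196  0.0645]]
```

Call:
send_rows --steps '[{"jaw":-0.4,"az":-1},{"jaw":-0.4,"az":-1},{"jaw":-0.4,"az":-1},{"jaw":-0.4,"az":-1},{"jaw":-0.4,"az":-1}]'

```text
$.steps[0]: bad value
```

Call:
send_rows --steps '[{"jaw":-0.4,"az":-1},{"jaw":-0.4,"az":-1},{"jaw":-0.4,"az":-1},{"jaw":-0.4,"az":-1},{"jaw":-0.4,"az":-1}]'

```text
$.steps[0]: bad value
```

Call:
send_rows --steps '[{"jaw":-0.4,"az":-1},{"jaw":-0.4,"az":-1},{"jaw":-0.4,"az":-1},{"jaw":-0.4,"az":-0.46},{"jaw":-0.4}]'

```text
$.steps[0]: bad value
```

All fields seem to be needed.

Call:
send_rows --steps '[{"jaw":-0.4,"tx":0,"ty":0,"tz":0,"ax":0,"ay":0,"az":-1},{"jaw":-0.4,"tx":0,"ty":0,"tz":0,"ax":0,"ay":0,"az":-1},{"jaw":-0.4,"tx":0,"ty":0,"tz":0,"ax":0,"ay":0,"az":-1},{"jaw":-0.4,"tx":0,"ty":0,"tz":0,"ax":0,"ay":0,"az":-1},{"jaw":-0.4,"tx":0,"ty":0,"tz":0,"ax":0,"ay":0,"az":-1}]' --grip_force 40

```text
clock: 0.57
tool_pos: [0.1442, -0.6335, 0.2309]
orientation: [-0.0, 0.934, 0.356, 0.0]
force: [0.3, -0.0, -0.5]
finger_gap: 0.308
finger_force: 0.0
```

Call:
send_rows --steps '[{"jaw":-0.4,"tx":0,"ty":0,"tz":0,"ax":0,"ay":0,"az":-1},{"jaw":-0.4,"tx":0,"ty":0,"tz":0,"ax":0,"ay":0,"az":-1},{"jaw":-0.4,"tx":0,"ty":0,"tz":0,"ax":0,"ay":0,"az":-1},{"jaw":-0.4,"tx":0,"ty":0,"tz":0,"ax":0,"ay":0,"az":-1},{"jaw":-0.4,"tx":0,"ty":0,"tz":0,"ax":0,"ay":0,"az":-1}]'

```text
clock: 0.98
tool_pos: [0.1441, -0.6335, 0.2309]
orientation: [-0.0, 0.817, 0.576, 0.0]
force: [0.0, -0.2, 0.2]
finger_gap: 0.304
finger_force: 0.0
```

Call:
send_rows --steps '[{"jaw":-0.4,"tx":0,"ty":0,"tz":0,"ax":0,"ay":0,"az":-1},{"jaw":-0.4,"tx":0,"ty":0,"tz":0,"ax":0,"ay":0,"az":-1},{"jaw":-0.4,"tx":0,"ty":0,"tz":0,"ax":0,"ay":0,"az":-1},{"jaw":-0.4,"tx":0,"ty":0,"tz":0,"ax":0,"ay":0,"az":-0.46},{"jaw":-0.4,"tx":0,"ty":0,"tz":0,"ax":0,"ay":0,"az":0}]'

```text
clock: 1.4
tool_pos: [0.144, -0.6336, 0.2308]
orientation: [-0.0, 0.707, 0.707, 0.0]
force: [0.5, -0.1, -0.3]
finger_gap: 0.296
finger_force: 0.0
```

Call:
send_rows --steps '[{"jaw":-0.4,"tx":0.93,"ty":1,"tz":0,"ax":0,"ay":0,"az":0},{"jaw":-0.4,"tx":0.93,"ty":1,"tz":0,"ax":0,"ay":0,"az":0},{"jaw":-0.4,"tx":0.93,"ty":1,"tz":0,"ax":0,"ay":0,"az":0},{"jaw":-0.4,"tx":0.93,"ty":1,"tz":0,"ax":0,"ay":0,"az":0},{"jaw":-0.4,"tx":0.93,"ty":1,"tz":0,"ax":0,"ay":0,"az":0}]'

```text
clock: 1.82
tool_pos: [0.2451, -0.5398, 0.2312]
orientation: [-0.0, 0.708, 0.706, 0.0]
force: [0.5, 0.2, -0.5]
finger_gap: 0.302
finger_force: 0.0
```

Call:
send_rows --steps '[{"jaw":-0.4,"tx":0.93,"ty":1,"tz":0,"ax":0,"ay":0,"az":0},{"jaw":-0.4,"tx":0.93,"ty":1,"tz":0,"ax":0,"ay":0,"az":0},{"jaw":-0.4,"tx":0.93,"ty":1,"tz":0,"ax":0,"ay":0,"az":0},{"jaw":-0.4,"tx":0.93,"ty":1,"tz":0,"ax":0,"ay":0,"az":0},{"jaw":-0.4,"tx":0.93,"ty":1,"tz":0,"ax":0,"ay":0,"az":0}]'

```text
clock: 2.23
tool_pos: [0.3452, -0.4469, 0.2313]
orientation: [-0.0, 0.708, 0.706, -0.0]
force: [0.3, -0.5, 0.2]
finger_gap: 0.3
finger_force: 0.0
```

Call:
send_rows --steps '[{"jaw":-0.4,"tx":0.93,"ty":1,"tz":0,"ax":0,"ay":0,"az":0},{"jaw":-0.4,"tx":0.93,"ty":1,"tz":0,"ax":0,"ay":0,"az":0},{"jaw":-0.4,"tx":0.93,"ty":1,"tz":0,"ax":0,"ay":0,"az":0},{"jaw":-0.4,"tx":0.93,"ty":1,"tz":0,"ax":0,"ay":0,"az":0},{"jaw":-0.4,"tx":0.93,"ty":1,"tz":0,"ax":0,"ay":0,"az":0}]'

```text
clock: 2.65
tool_pos: [0.4452, -0.3541, 0.2313]
orientation: [-0.0, 0.708, 0.706, -0.0]
force: [0.3, -0.4, -0.3]
finger_gap: 0.298
finger_force: 0.0
```

Call:
send_rows --steps '[{"jaw":-0.4,"tx":0.93,"ty":1,"tz":0,"ax":0,"ay":0,"az":0},{"jaw":-0.4,"tx":0.93,"ty":1,"tz":0,"ax":0,"ay":0,"az":0},{"jaw":-0.4,"tx":0.93,"ty":1,"tz":0,"ax":0,"ay":0,"az":0},{"jaw":-0.4,"tx":0.93,"ty":1,"tz":0,"ax":0,"ay":0,"az":0},{"jaw":-0.4,"tx":0.93,"ty":1,"tz":0,"ax":0,"ay":0,"az":0}]'

```text
clock: 3.07
tool_pos: [0.5454, -0.2612, 0.2312]
orientation: [-0.0, 0.708, 0.706, -0.0]
force: [0.3, -0.8, -0.6]
finger_gap: 0.3
finger_force: 0.0
```

Call:
send_rows --steps '[{"jaw":-0.4,"tx":0.93,"ty":1,"tz":0,"ax":0,"ay":0,"az":0},{"jaw":-0.4,"tx":0.93,"ty":1,"tz":0,"ax":0,"ay":0,"az":0},{"jaw":-0.4,"tx":0,"ty":0,"tz":0.5,"ax":0,"ay":0,"az":0},{"jaw":-0.4,"tx":0,"ty":0,"tz":0.5,"ax":0,"ay":0,"az":0},{"jaw":-0.4,"tx":0,"ty":0,"tz":0,"ax":0,"ay":0,"az":0}]'

```text
clock: 3.48
tool_pos: [0.5828, -0.2251, 0.2085]
orientation: [-0.002, 0.708, 0.706, -0.001]
force: [-1.1, 0.3, 0.3]
finger_gap: 0.3
finger_force: 0.0
```

```bash
python3 - <<'E'
from h import *
p,d,m=shot("wrist","w1.png"); s=ctrl.read_state(); print(s["tool_pos"])
print(-np.array(m["R"]).T@m["t"],np.round(m["R"],2).tolist())
hsv=cv2.cvtColor(p,cv2.COLOR_RGB2HSV)
mk=cv2.inRange(hsv,(15,90,90),(32,255,255))
for c in cv2.findContours(mk,cv2.RETR_EXTERNAL,cv2.CHAIN_APPROX_NONE)[0]:
    if cv2.contourArea(c)>300:
        w=onplane(m,c.reshape(-1,2),.062); print(cv2.boundingRect(c),w[:,:2].min(0),w[:,:2].max(0))
E
```

```text
[ 0.58279506 -0.22597495  0.2093822 ]
[ 0.58231931 -0.1561532   0.3515918 ] [[1.0, -0.0, -0.0], [-0.0, -0.96, 0.27], [-0.0, -0.27, -0.96]]
(614, 401, 26, 32) [ 0.87562544 -0.45634115] [ 0.91563606 -0.41389786]
(325, 136, 54, 155) [ 0.57992815 -0.28800856] [ 0.62274176 -0.15598464]
(396, 22, 44, 310) [ 0.6433776 -0.3293936] [ 0.66527348 -0.07378209]
```

View pics/w1.png

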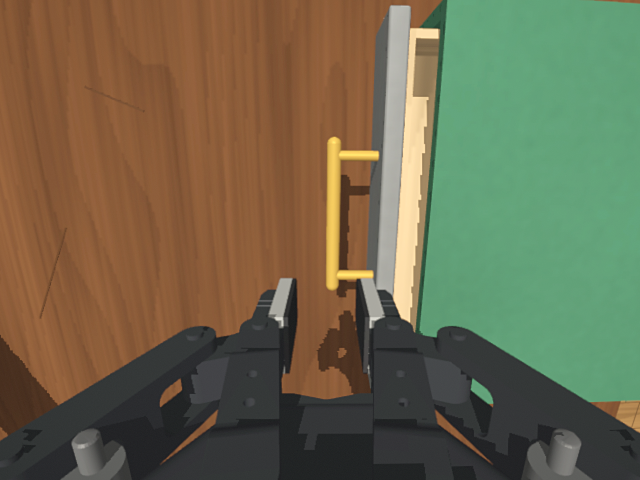

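The bar runs down the wrist image at column 333 (rows 138–290), so its x is about 0.5855. The fingers sit about 3 mm short in x. Next I'll correct that, descend and grip.

Call:
send_rows --steps '[{"jaw":-0.42,"tx":0.15,"ty":0.14,"tz":1,"ax":0,"ay":0,"az":0},{"jaw":-0.42,"tx":0,"ty":0,"tz":1,"ax":0,"ay":0,"az":0},{"jaw":-0.42,"tx":0,"ty":0,"tz":1,"ax":0,"ay":0,"az":0},{"jaw":-0.42,"tx":0,"ty":0,"tz":1,"ax":0,"ay":0,"az":0},{"jaw":-0.42,"tx":0,"ty":0,"tz":1,"ax":0,"ay":0,"az":0}]'

```text
clock: 3.95
tool_pos: [0.5865, -0.2242, 0.1106]
orientation: [0.0, 0.709, 0.706, -0.0]
force: [0.8, 1.2, -0.3]
finger_gap: 0.291
finger_force: 0.0
```

Call:
send_rows --steps '[{"jaw":-0.42,"tx":0,"ty":0,"tz":1,"ax":0,"ay":0,"az":0},{"jaw":-0.42,"tx":0,"ty":0,"tz":1,"ax":0,"ay":0,"az":0},{"jaw":-0.42,"tx":0,"ty":0,"tz":1,"ax":0,"ay":0,"az":0},{"jaw":-0.42,"tx":0,"ty":0,"tz":0.2,"ax":0,"ay":0,"az":0},{"jaw":-0.42,"tx":0,"ty":0,"tz":0,"ax":0,"ay":0,"az":0}]'

```text
clock: 4.37
tool_pos: [0.5855, -0.2232, 0.0459]
orientation: [-0.001, 0.708, 0.706, -0.001]
force: [-0.1, -0.2, -0.4]
finger_gap: 0.289
finger_force: 0.0
```

Call:
send_rows --steps '[{"jaw":-1,"tx":0,"ty":0,"tz":0,"ax":0,"ay":0,"az":0},{"jaw":-1,"tx":0,"ty":0,"tz":0,"ax":0,"ay":0,"az":0},{"jaw":-1,"tx":0,"ty":0,"tz":0,"ax":0,"ay":0,"az":0},{"jaw":-1,"tx":0,"ty":0,"tz":0,"ax":0,"ay":0,"az":0},{"jaw":-1,"tx":0,"ty":0,"tz":0,"ax":0,"ay":0,"az":0}]'

```text
clock: 4.78
tool_pos: [0.588, -0.2229, 0.0484]
orientation: [0.001, 0.708, 0.707, -0.0]
force: [-1.1, -1.5, 2.3]
finger_gap: 0.107
finger_force: 39.6
```

Call:
send_rows --steps '[{"jaw":-1,"tx":0,"ty":-0.6,"tz":0,"ax":0,"ay":0,"az":0},{"jaw":-1,"tx":0,"ty":-0.8,"tz":0,"ax":0,"ay":0,"az":0},{"jaw":-1,"tx":0,"ty":-0.8,"tz":0,"ax":0,"ay":0,"az":0},{"jaw":-1,"tx":0,"ty":-0.8,"tz":0,"ax":0,"ay":0,"az":0},{"jaw":-1,"tx":0,"ty":-0.8,"tz":0,"ax":0,"ay":0,"az":0}]'

```text
clock: 5.2
tool_pos: [0.5125, -0.2221, 0.0484]
orientation: [0.001, 0.707, 0.707, 0.001]
force: [1.5, 0.1, 0.3]
finger_gap: 0.104
finger_force: 41.2
```

Call:
send_rows --steps '[{"jaw":-1,"tx":0,"ty":-0.8,"tz":0,"ax":0,"ay":0,"az":0},{"jaw":-1,"tx":0,"ty":-0.8,"tz":0,"ax":0,"ay":0,"az":0},{"jaw":-1,"tx":0,"ty":-0.8,"tz":0,"ax":0,"ay":0,"az":0},{"jaw":-1,"tx":0,"ty":-0.5,"tz":0,"ax":0,"ay":0,"az":0},{"jaw":-1,"tx":0,"ty":0,"tz":0,"ax":0,"ay":0,"az":0}]'

```text
clock: 5.62
tool_pos: [0.4523, -0.2214, 0.0484]
orientation: [0.0, 0.707, 0.707, -0.0]
force: [-1.1, 2.4, 3.6]
finger_gap: 0.11
finger_force: 41.5
```

Call:
send_rows --steps '[{"jaw":-1,"tx":0,"ty":-0.3,"tz":0,"ax":0,"ay":0,"az":0},{"jaw":-1,"tx":0,"ty":-0.3,"tz":0,"ax":0,"ay":0,"az":0},{"jaw":-1,"tx":0,"ty":0,"tz":0,"ax":0,"ay":0,"az":0}]'

```text
clock: 5.87
tool_pos: [0.4417, -0.2213, 0.0483]
orientation: [0.001, 0.707, 0.707, 0.0]
force: [-0.3, 3.4, 8.0]
finger_gap: 0.11
finger_force: 42.0
```

```bash
python3 - <<'E'
from h import *
shot("top","top1.png"); s=ctrl.read_state(); print(s["tool_pos"],s["force"])
E
```

```text
[ 0.44194601 -0.22133025  0.04833854] [-1.93566862  3.84011582  9.42957194]
```

View pics/top1.png

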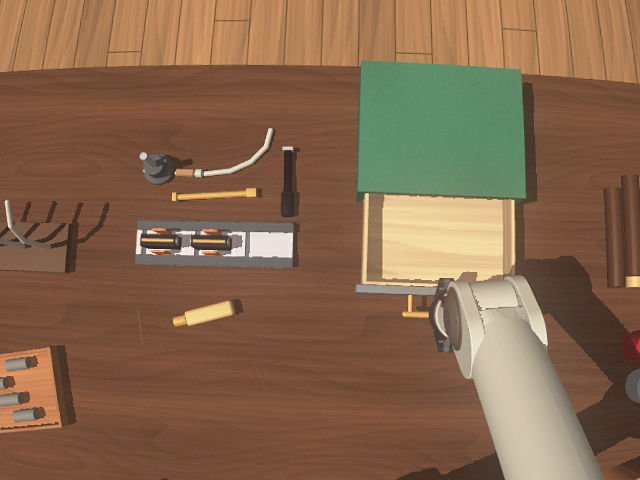

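The drawer is open (floor visible at columns 367–510, rows 198–285), about 175 mm, and the handle hasn't moved. Next I'll release the bar, rise and go to the middle cartridge.

Call:
send_rows --steps '[{"jaw":-0.42,"tx":0,"ty":0,"tz":0,"ax":0,"ay":0,"az":0},{"jaw":-0.42,"tx":0,"ty":0,"tz":0,"ax":0,"ay":0,"az":0},{"jaw":-0.42,"tx":0,"ty":0,"tz":-0.5,"ax":0,"ay":0,"az":0},{"jaw":-0.42,"tx":0,"ty":0,"tz":-1,"ax":0,"ay":0,"az":0},{"jaw":-0.42,"tx":0,"ty":0,"tz":-1,"ax":0,"ay":0,"az":0}]'

```text
clock: 6.33
tool_pos: [0.4407, -0.2214, 0.0977]
orientation: [-0.001, 0.707, 0.707, -0.0]
force: [0.3, -0.6, 0.4]
finger_gap: 0.294
finger_force: 0.0
```

Call:
send_rows --steps '[{"jaw":-0.42,"tx":0,"ty":0,"tz":-1,"ax":0,"ay":0,"az":0},{"jaw":-0.42,"tx":0,"ty":0,"tz":-1,"ax":0,"ay":0,"az":0},{"jaw":0.6,"tx":0,"ty":0,"tz":-1,"ax":0,"ay":0,"az":0},{"jaw":0.6,"tx":0,"ty":0,"tz":-1,"ax":0,"ay":0,"az":0},{"jaw":0.6,"tx":1,"ty":0.3,"tz":0,"ax":0,"ay":0,"az":0}]'

```text
clock: 6.75
tool_pos: [0.4485, -0.2065, 0.1809]
orientation: [0.003, 0.71, 0.705, -0.0]
force: [0.8, 0.5, -0.7]
finger_gap: 0.705
finger_force: 0.0
```

Call:
send_rows --steps '[{"jaw":0.6,"tx":1,"ty":0.3,"tz":0,"ax":0,"ay":0,"az":0},{"jaw":0.6,"tx":1,"ty":0.3,"tz":0,"ax":0,"ay":0,"az":0},{"jaw":0.6,"tx":1,"ty":0.3,"tz":0,"ax":0,"ay":0,"az":0},{"jaw":0.6,"tx":1,"ty":0.3,"tz":0,"ax":0,"ay":0,"az":0},{"jaw":0.6,"tx":1,"ty":0.3,"tz":0,"ax":0,"ay":0,"az":0}]'

```text
clock: 7.17
tool_pos: [0.4775, -0.1011, 0.1778]
orientation: [0.0, 0.707, 0.707, -0.0]
force: [0.8, -0.1, 0.1]
finger_gap: 0.803
finger_force: 0.0
```

Call:
send_rows --steps '[{"jaw":0.6,"tx":1,"ty":0.3,"tz":0,"ax":0,"ay":0,"az":0},{"jaw":0.6,"tx":1,"ty":0.3,"tz":0,"ax":0,"ay":0,"az":0},{"jaw":0.6,"tx":1,"ty":0.3,"tz":0,"ax":0,"ay":0,"az":0},{"jaw":0.6,"tx":1,"ty":0.3,"tz":0,"ax":0,"ay":0,"az":0},{"jaw":0.6,"tx":1,"ty":0.3,"tz":0,"ax":0,"ay":0,"az":0}]'

```text
clock: 7.58
tool_pos: [0.5076, -0.0011, 0.1777]
orientation: [0.0, 0.707, 0.707, -0.0]
force: [-0.2, -0.3, 0.6]
finger_gap: 0.798
finger_force: 0.0
```

Call:
send_rows --steps '[{"jaw":0.6,"tx":1,"ty":0.3,"tz":0,"ax":0,"ay":0,"az":0},{"jaw":0.6,"tx":1,"ty":0.3,"tz":0,"ax":0,"ay":0,"az":0},{"jaw":0.6,"tx":1,"ty":0.3,"tz":0,"ax":0,"ay":0,"az":0},{"jaw":0.6,"tx":1,"ty":0.3,"tz":0,"ax":0,"ay":0,"az":0},{"jaw":0.6,"tx":1,"ty":0.3,"tz":0,"ax":0,"ay":0,"az":0}]'

```text
clock: 8.0
tool_pos: [0.5378, 0.0988, 0.1777]
orientation: [0.0, 0.707, 0.707, -0.0]
force: [0.1, -0.0, 0.5]
finger_gap: 0.803
finger_force: 0.0
```

Call:
send_rows --steps '[{"jaw":0.6,"tx":1,"ty":0.3,"tz":0,"ax":0,"ay":0,"az":0},{"jaw":0.6,"tx":1,"ty":0.3,"tz":0,"ax":0,"ay":0,"az":0},{"jaw":0.6,"tx":1,"ty":0.3,"tz":0,"ax":0,"ay":0,"az":0},{"jaw":0.6,"tx":1,"ty":0.3,"tz":0,"ax":0,"ay":0,"az":0},{"jaw":0.6,"tx":0,"ty":0,"tz":0,"ax":0,"ay":0,"az":0}]'

```text
clock: 8.42
tool_pos: [0.5619, 0.1832, 0.1784]
orientation: [-0.001, 0.706, 0.709, 0.002]
force: [-0.2, 1.2, 0.9]
finger_gap: 0.798
finger_force: 0.0
```

```bash
python3 - <<'E'
from h import *
p,d,m=shot("wrist","w2.png"); s=ctrl.read_state(); print(s["tool_pos"],s["orientation"])
hsv=cv2.cvtColor(p,cv2.COLOR_RGB2HSV)
mk=cv2.inRange(hsv,(3,150,90),(16,255,255))
for c in cv2.findContours(mk,cv2.RETR_EXTERNAL,cv2.CHAIN_APPROX_NONE)[0]:
    if 100<cv2.contourArea(c)<8000:
        w=onplane(m,c.reshape(-1,2),.051); print(cv2.boundingRect(c),w[:,:2].min(0),w[:,:2].max(0))
E
```

```text
[0.56150461 0.18087591 0.17795288] [-6.40282716e-04  7.06001176e-01  7.08210043e-01  6.82103846e-04]
(477, 409, 37, 22) [ 0.7065613  -0.01719914] [0.74241352 0.00774482]
(105, 409, 75, 71) [ 0.33350177 -0.08562916] [0.41767341 0.00667093]
(494, 338, 24, 11) [0.7088967  0.07350021] [0.73055851 0.0836767 ]
(354, 174, 10, 41) [0.5819167  0.19406002] [0.58948509 0.22504894]
(356, 36, 10, 50) [0.58128079 0.28838994] [0.58803216 0.32066266]
```

View pics/w2.png

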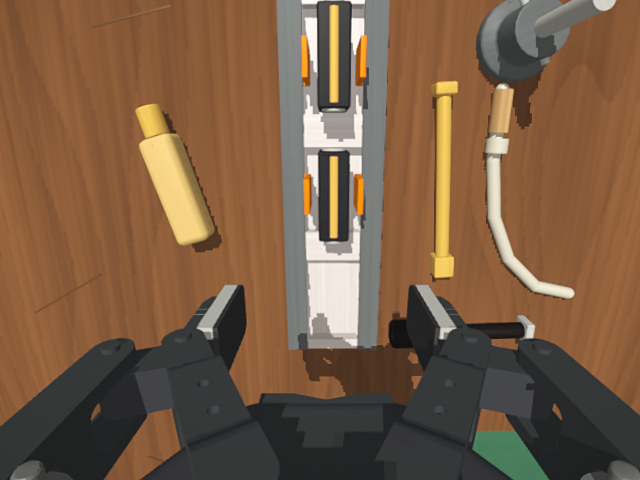

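Wrist view: cartridges at (334,195) and (334,55). The middle one has its tabs at about columns 303 and 364, giving a centre of about (0.5665, 0.2095). Next I'll align and descend.

Call:
send_rows --steps '[{"jaw":0.6,"tx":0.76,"ty":0.28,"tz":0,"ax":0,"ay":0,"az":0},{"jaw":0.6,"tx":0.76,"ty":0,"tz":1,"ax":0,"ay":0,"az":0},{"jaw":0.6,"tx":0,"ty":0,"tz":1,"ax":0,"ay":0,"az":0},{"jaw":0.6,"tx":0,"ty":0,"tz":1,"ax":0,"ay":0,"az":0},{"jaw":0.6,"tx":0,"ty":0,"tz":1,"ax":0,"ay":0,"az":0}]'

```text
clock: 8.88
tool_pos: [0.5675, 0.207, 0.0967]
orientation: [0.0, 0.708, 0.707, -0.0]
force: [-0.3, -1.3, 0.7]
finger_gap: 0.802
finger_force: 0.0
```

Call:
send_rows --steps '[{"jaw":0.6,"tx":0,"ty":0,"tz":1,"ax":0,"ay":0,"az":0},{"jaw":0.6,"tx":0,"ty":0,"tz":1,"ax":0,"ay":0,"az":0},{"jaw":0.6,"tx":0,"ty":0,"tz":0.7,"ax":0,"ay":0,"az":0},{"jaw":0.6,"tx":0,"ty":0,"tz":0.7,"ax":0,"ay":0,"az":0},{"jaw":0.6,"tx":0,"ty":0,"tz":0.3,"ax":0,"ay":0,"az":0}]'

```text
clock: 9.3
tool_pos: [0.5667, 0.2071, 0.0216]
orientation: [-0.0, 0.708, 0.706, -0.001]
force: [0.1, 0.4, -0.3]
finger_gap: 0.801
finger_force: 0.0
```

Call:
send_rows --steps '[{"jaw":0.6,"tx":0,"ty":0,"tz":0,"ax":0,"ay":0,"az":0},{"jaw":0.6,"tx":0,"ty":0,"tz":0,"ax":0,"ay":0,"az":0}]'

```text
clock: 9.47
tool_pos: [0.5677, 0.2084, 0.0236]
orientation: [-0.0, 0.707, 0.707, 0.0]
force: [-0.5, 0.2, 0.8]
finger_gap: 0.798
finger_force: 0.0
```

```bash
python3 - <<'E'
from h import *
p,d,m=shot("wrist","w3.png"); s=ctrl.read_state(); print(s["tool_pos"],s["force"])
E
```

```text
[0.56813806 0.20875012 0.02417548] [0.67989928 0.38494224 1.12818157]
```

View pics/w3.png

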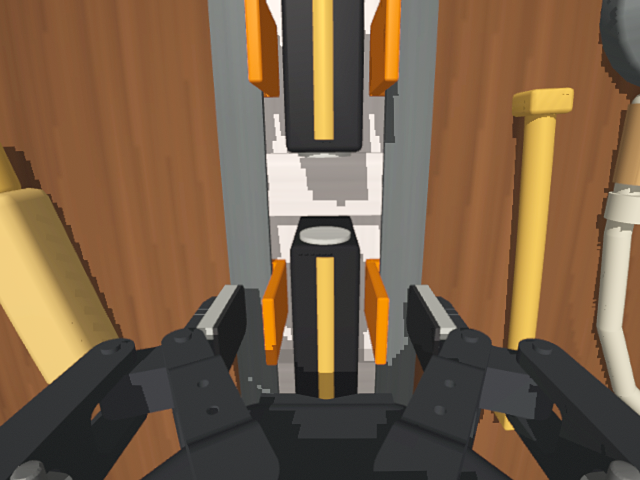

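The tabs (columns 263–388) are centred between the pads (245–408). Pinching now.

Call:
send_rows --steps '[{"jaw":0.1,"tx":0,"ty":0,"tz":0,"ax":0,"ay":0,"az":0},{"jaw":-0.1,"tx":0,"ty":0,"tz":0,"ax":0,"ay":0,"az":0},{"jaw":-0.5,"tx":0,"ty":0,"tz":0,"ax":0,"ay":0,"az":0},{"jaw":-0.5,"tx":0,"ty":0,"tz":0,"ax":0,"ay":0,"az":0},{"jaw":-0.5,"tx":0,"ty":0,"tz":0,"ax":0,"ay":0,"az":0}]' --grip_force 40

```text
clock: 9.93
tool_pos: [0.568, 0.209, 0.0256]
orientation: [0.001, 0.707, 0.707, 0.0]
force: [-4.4, -2.0, 13.2]
finger_gap: 0.37
finger_force: 40.5
```

Call:
send_rows --steps '[{"jaw":-0.5,"tx":0,"ty":0,"tz":0,"ax":0,"ay":0,"az":0},{"jaw":-0.5,"tx":0,"ty":0,"tz":0,"ax":0,"ay":0,"az":0},{"jaw":-0.5,"tx":0,"ty":0,"tz":0,"ax":0,"ay":0,"az":0},{"jaw":-0.5,"tx":0,"ty":0,"tz":0,"ax":0,"ay":0,"az":0}]'

```text
clock: 10.27
tool_pos: [0.568, 0.209, 0.0256]
orientation: [0.001, 0.707, 0.707, 0.001]
force: [-4.3, -1.6, 14.6]
finger_gap: 0.366
finger_force: 40.5
```

Call:
send_rows --steps '[{"jaw":-0.5,"tx":0,"ty":0,"tz":-0.15,"ax":0,"ay":0,"az":0},{"jaw":-0.5,"tx":0,"ty":0,"tz":-0.15,"ax":0,"ay":0,"az":0},{"jaw":-0.5,"tx":0,"ty":0,"tz":-0.15,"ax":0,"ay":0,"az":0},{"jaw":-0.5,"tx":0,"ty":0,"tz":-0.15,"ax":0,"ay":0,"az":0},{"jaw":-0.5,"tx":0,"ty":0,"tz":0,"ax":0,"ay":0,"az":0}]'

```text
clock: 10.68
tool_pos: [0.5678, 0.2085, 0.0358]
orientation: [0.0, 0.708, 0.707, 0.0]
force: [0.1, 0.7, -2.6]
finger_gap: 0.367
finger_force: 40.8
```

Free of the rack, with no reaction force. Next I'll lift and carry it to the far side of the drawer.

Call:
send_rows --steps '[{"jaw":-0.5,"tx":0,"ty":0,"tz":-0.7,"ax":0,"ay":0,"az":0},{"jaw":-0.5,"tx":0,"ty":0,"tz":-1,"ax":0,"ay":0,"az":0},{"jaw":-0.5,"tx":0,"ty":0,"tz":-1,"ax":0,"ay":0,"az":0},{"jaw":-0.5,"tx":0,"ty":0,"tz":-1,"ax":0,"ay":0,"az":0},{"jaw":-0.5,"tx":0,"ty":0,"tz":-1,"ax":0,"ay":0,"az":0}]'

```text
clock: 11.1
tool_pos: [0.5673, 0.2085, 0.1309]
orientation: [-0.0, 0.707, 0.707, 0.0]
force: [1.0, -0.4, -2.5]
finger_gap: 0.366
finger_force: 40.7
```

Call:
send_rows --steps '[{"jaw":-0.5,"tx":0,"ty":0,"tz":-1,"ax":0,"ay":0,"az":0},{"jaw":-0.5,"tx":-0.5,"ty":0,"tz":0,"ax":0,"ay":0,"az":0},{"jaw":-0.5,"tx":-1,"ty":0.06,"tz":0,"ax":0,"ay":0,"az":0},{"jaw":-0.5,"tx":-1,"ty":0.06,"tz":0,"ax":0,"ay":0,"az":0},{"jaw":-0.5,"tx":-1,"ty":0.06,"tz":0,"ax":0,"ay":0,"az":0}]'

```text
clock: 11.52
tool_pos: [0.5705, 0.1369, 0.149]
orientation: [0.0, 0.707, 0.707, -0.0]
force: [-0.1, -0.7, -2.5]
finger_gap: 0.362
finger_force: 40.7
```

Call:
send_rows --steps '[{"jaw":-0.5,"tx":-1,"ty":0.06,"tz":0,"ax":0,"ay":0,"az":0},{"jaw":-0.5,"tx":-1,"ty":0.06,"tz":0,"ax":0,"ay":0,"az":0},{"jaw":-0.5,"tx":-1,"ty":0.06,"tz":0,"ax":0,"ay":0,"az":0},{"jaw":-0.5,"tx":-1,"ty":0.06,"tz":0,"ax":0,"ay":0,"az":0},{"jaw":-0.5,"tx":-1,"ty":0.06,"tz":0,"ax":0,"ay":0,"az":0}]'

```text
clock: 11.93
tool_pos: [0.5762, 0.0365, 0.1488]
orientation: [-0.0, 0.708, 0.707, -0.001]
force: [0.5, -0.2, -3.4]
finger_gap: 0.368
finger_force: 40.7
```

Call:
send_rows --steps '[{"jaw":-0.5,"tx":-1,"ty":0.06,"tz":0,"ax":0,"ay":0,"az":0},{"jaw":-0.5,"tx":-1,"ty":0.06,"tz":0,"ax":0,"ay":0,"az":0},{"jaw":-0.5,"tx":-1,"ty":0.06,"tz":0,"ax":0,"ay":0,"az":0},{"jaw":-0.5,"tx":-1,"ty":0.06,"tz":0,"ax":0,"ay":0,"az":0},{"jaw":-0.5,"tx":-1,"ty":0.06,"tz":0,"ax":0,"ay":0,"az":0}]'

```text
clock: 12.35
tool_pos: [0.582, -0.0633, 0.1488]
orientation: [-0.0, 0.708, 0.707, -0.0]
force: [-0.1, 0.3, -3.6]
finger_gap: 0.366
finger_force: 40.7
```

Call:
send_rows --steps '[{"jaw":-0.5,"tx":-1,"ty":0.06,"tz":0,"ax":0,"ay":0,"az":0},{"jaw":-0.5,"tx":-1,"ty":0.06,"tz":0,"ax":0,"ay":0,"az":0},{"jaw":-0.5,"tx":-1,"ty":0.06,"tz":0,"ax":0,"ay":0,"az":0},{"jaw":-0.5,"tx":-1,"ty":0.06,"tz":0,"ax":0,"ay":0,"az":0},{"jaw":-0.5,"tx":-1,"ty":0.06,"tz":0,"ax":0,"ay":0,"az":0}]'

```text
clock: 12.77
tool_pos: [0.5877, -0.1632, 0.1488]
orientation: [-0.0, 0.708, 0.707, -0.0]
force: [-0.3, -0.6, -3.5]
finger_gap: 0.369
finger_force: 40.7
```

Call:
send_rows --steps '[{"jaw":-0.5,"tx":-1,"ty":0.06,"tz":0,"ax":0,"ay":0,"az":0},{"jaw":-0.5,"tx":-1,"ty":0.06,"tz":0,"ax":0,"ay":0,"az":0},{"jaw":-0.5,"tx":-1,"ty":0.06,"tz":0,"ax":0,"ay":0,"az":0},{"jaw":-0.5,"tx":-1,"ty":0.06,"tz":0,"ax":0,"ay":0,"az":0},{"jaw":-0.5,"tx":-1,"ty":0.06,"tz":0,"ax":0,"ay":0,"az":0}]'

```text
clock: 13.18
tool_pos: [0.5935, -0.2632, 0.1486]
orientation: [-0.001, 0.708, 0.707, -0.0]
force: [0.2, 0.7, -2.9]
finger_gap: 0.365
finger_force: 40.7
```

Call:
send_rows --steps '[{"jaw":-0.5,"tx":-1,"ty":0.06,"tz":0,"ax":0,"ay":0,"az":0},{"jaw":-0.5,"tx":-0.4,"ty":0,"tz":0,"ax":0,"ay":0,"az":0},{"jaw":-0.5,"tx":0,"ty":0,"tz":0,"ax":0,"ay":0,"az":0},{"jaw":-0.5,"tx":0,"ty":0,"tz":0,"ax":0,"ay":0,"az":0}]'

```text
clock: 13.52
tool_pos: [0.5951, -0.2891, 0.1488]
orientation: [-0.001, 0.708, 0.707, 0.0]
force: [-0.1, 1.2, -2.2]
finger_gap: 0.363
finger_force: 40.7
```

```bash
python3 - <<'E'
from h import *
p,d,m=shot("wrist","w4.png"); s=ctrl.read_state(); print(s["tool_pos"],s["force"],s["finger_gap"])
E
```

```text
[ 0.59558155 -0.28784326  0.14906871] [-0.32723807  0.17732539 -1.326045  ] 0.367320340514513
```

View pics/w4.png

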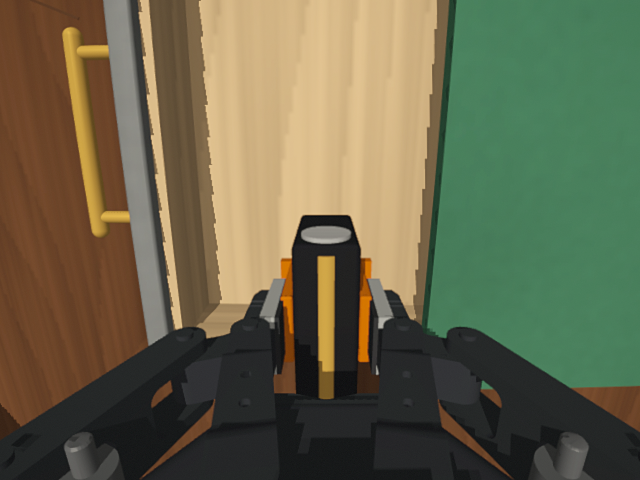

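```bash
python3 - <<'E'
from h import *
m=vision.camera_model("wrist")
print("floor",np.round(onplane(m,[[215,303],[415,303],[205,20],[437,5],[305,303]],.022),4)[:,:2].tolist())
print("walltop",np.round(onplane(m,[[170,330],[140,20]],.078),4)[:,:2].tolist())
print("front top inner",np.round(onplane(m,[[170,338],[133,5]],.087),4)[:,:2].tolist())
print("roof edge",np.round(onplane(m,[[425,340],[452,5]],.1),4)[:,:2].tolist())
print("bar",np.round(onplane(m,[[72,30],[100,235]],.065),4)[:,:2].tolist())
E
```

```text
floor [[0.5008, -0.3539], [0.6692, -0.3537], [0.5106, -0.1402], [0.6702, -0.1308], [0.5767, -0.3536]]
walltop [[0.487, -0.3467], [0.4916, -0.1556]]
front top inner [[0.4907, -0.3473], [0.493, -0.151]]
roof edge [[0.6557, -0.3401], [0.6557, -0.1561]]
bar [[0.4431, -0.1558], [0.4408, -0.2825]]
```

The cartridge is held upright in clear floor: the wall foot is at y = -0.354 and the roof edge at x = 0.656. Lowering now.

Call:
send_rows --steps '[{"jaw":-0.5,"tx":0,"ty":0,"tz":1,"ax":0,"ay":0,"az":0},{"jaw":-0.5,"tx":0,"ty":0,"tz":1,"ax":0,"ay":0,"az":0},{"jaw":-0.5,"tx":0,"ty":0,"tz":1,"ax":0,"ay":0,"az":0},{"jaw":-0.5,"tx":0,"ty":0,"tz":0.8,"ax":0,"ay":0,"az":0},{"jaw":-0.5,"tx":0,"ty":0,"tz":0.5,"ax":0,"ay":0,"az":0}]'

```text
clock: 13.98
tool_pos: [0.595, -0.2874, 0.0614]
orientation: [-0.001, 0.707, 0.708, -0.0]
force: [-0.2, -0.6, -1.9]
finger_gap: 0.368
finger_force: 40.7
```

Call:
send_rows --steps '[{"jaw":-0.5,"tx":0,"ty":0,"tz":0.4,"ax":0,"ay":0,"az":0},{"jaw":-0.5,"tx":0,"ty":0,"tz":0.3,"ax":0,"ay":0,"az":0},{"jaw":-0.5,"tx":0,"ty":0,"tz":0.15,"ax":0,"ay":0,"az":0},{"jaw":-0.5,"tx":0,"ty":0,"tz":0.1,"ax":0,"ay":0,"az":0},{"jaw":-0.5,"tx":0,"ty":0,"tz":0,"ax":0,"ay":0,"az":0}]'

```text
clock: 14.4
tool_pos: [0.5961, -0.2897, 0.0446]
orientation: [0.0, 0.707, 0.707, 0.0]
force: [0.2, 0.7, -1.8]
finger_gap: 0.365
finger_force: 40.7
```

Call:
send_rows --steps '[{"jaw":-0.5,"tx":0,"ty":0,"tz":0.08,"ax":0,"ay":0,"az":0},{"jaw":0.4,"tx":0,"ty":0,"tz":0,"ax":0,"ay":0,"az":0},{"jaw":0.4,"tx":0,"ty":0,"tz":0,"ax":0,"ay":0,"az":0},{"jaw":0.4,"tx":0,"ty":0,"tz":0,"ax":0,"ay":0,"az":0},{"jaw":0.4,"tx":0,"ty":0,"tz":0,"ax":0,"ay":0,"az":0}]'

```text
clock: 14.82
tool_pos: [0.5945, -0.29, 0.0428]
orientation: [-0.001, 0.708, 0.707, -0.001]
force: [-4.4, 0.9, 0.7]
finger_gap: 0.7
finger_force: 0.0
```

Call:
send_rows --steps '[{"jaw":0.4,"tx":0,"ty":0,"tz":-0.4,"ax":0,"ay":0,"az":0},{"jaw":0.4,"tx":0,"ty":0,"tz":-0.8,"ax":0,"ay":0,"az":0},{"jaw":0.4,"tx":0,"ty":0,"tz":-1,"ax":0,"ay":0,"az":0},{"jaw":0.4,"tx":0,"ty":0,"tz":-1,"ax":0,"ay":0,"az":0},{"jaw":0.4,"tx":0,"ty":0,"tz":-1,"ax":0,"ay":0,"az":0}]'

```text
clock: 15.23
tool_pos: [0.5974, -0.2894, 0.13]
orientation: [0.001, 0.707, 0.707, 0.001]
force: [-0.2, -0.1, -0.3]
finger_gap: 0.703
finger_force: 0.0
```

Call:
send_rows --steps '[{"jaw":0.6,"tx":0,"ty":0,"tz":-1,"ax":0,"ay":0,"az":0},{"jaw":0.6,"tx":1,"ty":-0.05,"tz":0,"ax":0,"ay":0,"az":0},{"jaw":0.6,"tx":1,"ty":-0.05,"tz":0,"ax":0,"ay":0,"az":0},{"jaw":0.6,"tx":1,"ty":-0.05,"tz":0,"ax":0,"ay":0,"az":0},{"jaw":0.6,"tx":1,"ty":-0.05,"tz":0,"ax":0,"ay":0,"az":0}]'

```text
clock: 15.65
tool_pos: [0.5934, -0.2087, 0.1494]
orientation: [0.002, 0.707, 0.707, 0.001]
force: [-0.0, -0.1, 0.9]
finger_gap: 0.801
finger_force: 0.0
```

Call:
send_rows --steps '[{"jaw":0.6,"tx":1,"ty":-0.05,"tz":0,"ax":0,"ay":0,"az":0},{"jaw":0.6,"tx":1,"ty":-0.05,"tz":0,"ax":0,"ay":0,"az":0},{"jaw":0.6,"tx":1,"ty":-0.05,"tz":0,"ax":0,"ay":0,"az":0},{"jaw":0.6,"tx":1,"ty":-0.05,"tz":0,"ax":0,"ay":0,"az":0},{"jaw":0.6,"tx":1,"ty":-0.05,"tz":0,"ax":0,"ay":0,"az":0}]'

```text
clock: 16.07
tool_pos: [0.5885, -0.1082, 0.1492]
orientation: [0.002, 0.707, 0.707, 0.001]
force: [1.0, 0.5, 0.3]
finger_gap: 0.798
finger_force: 0.0
```

Call:
send_rows --steps '[{"jaw":0.6,"tx":1,"ty":-0.05,"tz":0,"ax":0,"ay":0,"az":0},{"jaw":0.6,"tx":1,"ty":-0.05,"tz":0,"ax":0,"ay":0,"az":0},{"jaw":0.6,"tx":1,"ty":-0.05,"tz":0,"ax":0,"ay":0,"az":0},{"jaw":0.6,"tx":1,"ty":-0.05,"tz":0,"ax":0,"ay":0,"az":0},{"jaw":0.6,"tx":1,"ty":-0.05,"tz":0,"ax":0,"ay":0,"az":0}]'

```text
clock: 16.48
tool_pos: [0.5835, -0.0079, 0.1491]
orientation: [0.001, 0.707, 0.707, 0.001]
force: [0.4, -0.4, -0.1]
finger_gap: 0.802
finger_force: 0.0
```

Call:
send_rows --steps '[{"jaw":0.6,"tx":1,"ty":-0.05,"tz":0,"ax":0,"ay":0,"az":0},{"jaw":0.6,"tx":1,"ty":-0.05,"tz":0,"ax":0,"ay":0,"az":0},{"jaw":0.6,"tx":1,"ty":-0.05,"tz":0,"ax":0,"ay":0,"az":0},{"jaw":0.6,"tx":1,"ty":-0.05,"tz":0,"ax":0,"ay":0,"az":0},{"jaw":0.6,"tx":1,"ty":-0.05,"tz":0,"ax":0,"ay":0,"az":0}]'

```text
clock: 16.9
tool_pos: [0.5784, 0.0923, 0.1491]
orientation: [0.001, 0.707, 0.707, 0.002]
force: [0.3, -0.8, -0.4]
finger_gap: 0.802
finger_force: 0.0
```

Call:
send_rows --steps '[{"jaw":0.6,"tx":1,"ty":-0.05,"tz":0,"ax":0,"ay":0,"az":0},{"jaw":0.6,"tx":1,"ty":-0.05,"tz":0,"ax":0,"ay":0,"az":0},{"jaw":0.6,"tx":1,"ty":-0.05,"tz":0,"ax":0,"ay":0,"az":0},{"jaw":0.6,"tx":1,"ty":-0.05,"tz":0,"ax":0,"ay":0,"az":0},{"jaw":0.6,"tx":1,"ty":-0.05,"tz":0,"ax":0,"ay":0,"az":0}]'

```text
clock: 17.32
tool_pos: [0.5733, 0.1925, 0.1491]
orientation: [0.001, 0.707, 0.707, 0.002]
force: [0.6, -0.5, 0.1]
finger_gap: 0.802
finger_force: 0.0
```

Call:
send_rows --steps '[{"jaw":0.6,"tx":1,"ty":-0.05,"tz":0,"ax":0,"ay":0,"az":0},{"jaw":0.6,"tx":1,"ty":-0.05,"tz":0,"ax":0,"ay":0,"az":0},{"jaw":0.6,"tx":1,"ty":-0.05,"tz":0,"ax":0,"ay":0,"az":0},{"jaw":0.6,"tx":0,"ty":0,"tz":0,"ax":0,"ay":0,"az":0},{"jaw":0.6,"tx":0,"ty":0,"tz":0,"ax":0,"ay":0,"az":0}]'

```text
clock: 17.73
tool_pos: [0.5696, 0.2532, 0.1489]
orientation: [0.0, 0.706, 0.708, 0.002]
force: [-0.1, -0.1, -0.6]
finger_gap: 0.798
finger_force: 0.0
```

```bash
python3 - <<'E'
from h import *
p,d,m=shot("wrist","w5.png"); t,_,mt=shot("top"); s=ctrl.read_state(); print(s["tool_pos"])
hsv=cv2.cvtColor(p,cv2.COLOR_RGB2HSV)
mk=cv2.inRange(hsv,(3,150,90),(18,255,255))
for c in cv2.findContours(mk,cv2.RETR_EXTERNAL,cv2.CHAIN_APPROX_NONE)[0]:
    if 100<cv2.contourArea(c)<8000:
        w=onplane(m,c.reshape(-1,2),.051); print(cv2.boundingRect(c),w[:,:2].min(0),w[:,:2].max(0))
cv2.imwrite("pics/c5.png",np.hstack([p[:,:,::-1],cv2.resize(t[150:390,340:540,::-1],(400,480))])[:,:1040] if 0 else np.vstack([cv2.resize(p[:,:,::-1],(400,300)),cv2.resize(t[180:300,340:500,::-1],(400,300))]))
E
```

```text
[0.57011357 0.25000996 0.14782793]
(473, 417, 76, 63) [0.69788503 0.02088891] [0.77468669 0.09474579]
(104, 409, 76, 71) [0.36472699 0.02111816] [0.44074248 0.10332792]
(347, 138, 10, 42) [0.58230346 0.29429849] [0.58882056 0.32125643]
(288, 138, 11, 43) [0.54286907 0.29353344] [0.54965762 0.32115024]
```

View pics/c5.png

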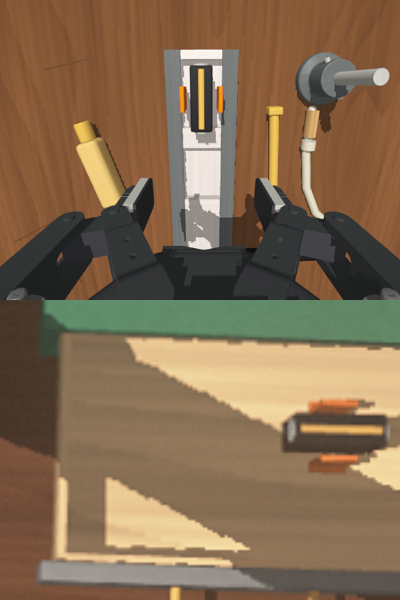

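Cartridge A stands upright in the drawer. Cartridge B is centred at (0.5658, 0.3074). Next I'll align, descend and pinch.

Call:
send_rows --steps '[{"jaw":0.6,"tx":1,"ty":-0.2,"tz":0,"ax":0,"ay":0,"az":0},{"jaw":0.6,"tx":1,"ty":0,"tz":0,"ax":0,"ay":0,"az":0},{"jaw":0.6,"tx":0.87,"ty":0,"tz":0.6,"ax":0,"ay":0,"az":0},{"jaw":0.6,"tx":0,"ty":0,"tz":1,"ax":0,"ay":0,"az":0},{"jaw":0.6,"tx":0,"ty":0,"tz":1,"ax":0,"ay":0,"az":0}]'

```text
clock: 18.25
tool_pos: [0.5665, 0.3085, 0.0955]
orientation: [0.0, 0.707, 0.707, 0.001]
force: [-0.9, -0.0, -0.3]
finger_gap: 0.8
finger_force: 0.0
```

Call:
send_rows --steps '[{"jaw":0.6,"tx":0,"ty":0,"tz":1,"ax":0,"ay":0,"az":0},{"jaw":0.6,"tx":0,"ty":0,"tz":1,"ax":0,"ay":0,"az":0},{"jaw":0.6,"tx":0,"ty":0,"tz":1,"ax":0,"ay":0,"az":0},{"jaw":0.6,"tx":0,"ty":0,"tz":0.6,"ax":0,"ay":0,"az":0},{"jaw":0.6,"tx":0,"ty":0,"tz":0,"ax":0,"ay":0,"az":0}]'

```text
clock: 18.67
tool_pos: [0.5645, 0.3051, 0.0201]
orientation: [-0.0, 0.708, 0.706, -0.002]
force: [-0.3, -0.7, 0.6]
finger_gap: 0.8
finger_force: 0.0
```

Call:
send_rows --steps '[{"jaw":0.6,"tx":0,"ty":0,"tz":0,"ax":0,"ay":0,"az":0},{"jaw":0.6,"tx":0,"ty":0,"tz":0,"ax":0,"ay":0,"az":0}]'

```text
clock: 18.83
tool_pos: [0.5664, 0.308, 0.024]
orientation: [0.0, 0.708, 0.707, 0.001]
force: [-0.0, -0.8, -0.1]
finger_gap: 0.8
finger_force: 0.0
```

```bash
python3 - <<'E'
from h import *
p,d,m=shot("wrist"); s=ctrl.read_state(); print(s["tool_pos"],s["orientation"])
hsv=cv2.cvtColor(p,cv2.COLOR_RGB2HSV)
mk=cv2.inRange(hsv,(3,150,90),(18,255,255))
for c in cv2.findContours(mk,cv2.RETR_EXTERNAL,cv2.CHAIN_APPROX_NONE)[0]:
    if 300<cv2.contourArea(c)<8000: print(cv2.boundingRect(c))
E
```

```text
[0.56652431 0.30825552 0.0243186 ] [3.18572190e-04 7.07613716e-01 7.06598434e-01 1.17524660e-03]
(608, 348, 32, 60)
(0, 332, 27, 93)
(549, 277, 42, 80)
(366, 258, 25, 105)
(264, 258, 25, 106)
(13, 256, 29, 81)
(201, 212, 30, 87)
(274, 102, 95, 66)
(0, 60, 59, 274)
(506, 0, 42, 135)
(465, 0, 49, 244)
(433, 0, 26, 66)
(400, 0, 32, 97)
(384, 0, 18, 63)
(313, 0, 22, 103)
(280, 0, 25, 55)
(221, 0, 25, 114)
(172, 0, 30, 136)
(138, 0, 45, 153)
(98, 0, 37, 76)
(62, 0, 63, 198)
(32, 0, 40, 170)
(15, 0, 21, 69)
(0, 0, 21, 100)
```

Tabs at columns 264 and 391, the same as before. Pinch, then a gentle lift if the gap comes out about 0.37.

Call:
send_rows --steps '[{"jaw":0.1,"tx":0,"ty":0,"tz":0,"ax":0,"ay":0,"az":0},{"jaw":-0.1,"tx":0,"ty":0,"tz":0,"ax":0,"ay":0,"az":0},{"jaw":-0.5,"tx":0,"ty":0,"tz":0,"ax":0,"ay":0,"az":0},{"jaw":-0.5,"tx":0,"ty":0,"tz":0,"ax":0,"ay":0,"az":0},{"jaw":-0.5,"tx":0,"ty":0,"tz":0,"ax":0,"ay":0,"az":0}]'

```text
clock: 19.3
tool_pos: [0.5664, 0.3085, 0.0252]
orientation: [0.001, 0.707, 0.707, 0.001]
force: [-2.2, -2.3, 12.3]
finger_gap: 0.365
finger_force: 41.0
```

Call:
send_rows --steps '[{"jaw":-0.5,"tx":0,"ty":0,"tz":0,"ax":0,"ay":0,"az":0},{"jaw":-0.5,"tx":0,"ty":0,"tz":0,"ax":0,"ay":0,"az":0},{"jaw":-0.5,"tx":0,"ty":0,"tz":0,"ax":0,"ay":0,"az":0},{"jaw":-0.5,"tx":0,"ty":0,"tz":0,"ax":0,"ay":0,"az":0}]'

```text
clock: 19.63
tool_pos: [0.5664, 0.3085, 0.0252]
orientation: [0.001, 0.707, 0.707, 0.001]
force: [-2.6, -2.0, 11.8]
finger_gap: 0.371
finger_force: 41.0
```

Call:
send_rows --steps '[{"jaw":-0.5,"tx":0,"ty":0,"tz":-0.15,"ax":0,"ay":0,"az":0},{"jaw":-0.5,"tx":0,"ty":0,"tz":-0.15,"ax":0,"ay":0,"az":0},{"jaw":-0.5,"tx":0,"ty":0,"tz":-0.15,"ax":0,"ay":0,"az":0},{"jaw":-0.5,"tx":0,"ty":0,"tz":-0.15,"ax":0,"ay":0,"az":0},{"jaw":-0.5,"tx":0,"ty":0,"tz":0,"ax":0,"ay":0,"az":0}]'

```text
clock: 20.05
tool_pos: [0.5656, 0.308, 0.0352]
orientation: [0.0, 0.707, 0.707, 0.0]
force: [0.3, 0.0, -2.2]
finger_gap: 0.37
finger_force: 40.6
```

Call:
send_rows --steps '[{"jaw":-0.5,"tx":0,"ty":0,"tz":-0.7,"ax":0,"ay":0,"az":0},{"jaw":-0.5,"tx":0,"ty":0,"tz":-1,"ax":0,"ay":0,"az":0},{"jaw":-0.5,"tx":0,"ty":0,"tz":-1,"ax":0,"ay":0,"az":0},{"jaw":-0.5,"tx":0,"ty":0,"tz":-1,"ax":0,"ay":0,"az":0},{"jaw":-0.5,"tx":0,"ty":0,"tz":-1,"ax":0,"ay":0,"az":0}]'

```text
clock: 20.47
tool_pos: [0.5651, 0.3079, 0.1303]
orientation: [-0.0, 0.707, 0.707, -0.0]
force: [-0.0, 0.2, -1.3]
finger_gap: 0.363
finger_force: 40.5
```

Call:
send_rows --steps '[{"jaw":-0.5,"tx":0,"ty":0,"tz":-1,"ax":0,"ay":0,"az":0},{"jaw":-0.5,"tx":-0.5,"ty":0,"tz":0,"ax":0,"ay":0,"az":0},{"jaw":-0.5,"tx":-1,"ty":0.07,"tz":0,"ax":0,"ay":0,"az":0},{"jaw":-0.5,"tx":-1,"ty":0.07,"tz":0,"ax":0,"ay":0,"az":0},{"jaw":-0.5,"tx":-1,"ty":0.07,"tz":0,"ax":0,"ay":0,"az":0}]'

```text
clock: 20.88
tool_pos: [0.5691, 0.2363, 0.1484]
orientation: [0.0, 0.707, 0.707, -0.0]
force: [0.5, -0.4, -0.3]
finger_gap: 0.366
finger_force: 40.5
```

Call:
send_rows --steps '[{"jaw":-0.5,"tx":-1,"ty":0.07,"tz":0,"ax":0,"ay":0,"az":0},{"jaw":-0.5,"tx":-1,"ty":0.07,"tz":0,"ax":0,"ay":0,"az":0},{"jaw":-0.5,"tx":-1,"ty":0.07,"tz":0,"ax":0,"ay":0,"az":0},{"jaw":-0.5,"tx":-1,"ty":0.07,"tz":0,"ax":0,"ay":0,"az":0},{"jaw":-0.5,"tx":-1,"ty":0.07,"tz":0,"ax":0,"ay":0,"az":0}]'

```text
clock: 21.3
tool_pos: [0.5758, 0.1359, 0.1483]
orientation: [-0.0, 0.708, 0.707, -0.001]
force: [0.2, -0.7, -1.3]
finger_gap: 0.368
finger_force: 40.5
```

Call:
send_rows --steps '[{"jaw":-0.5,"tx":-1,"ty":0.07,"tz":0,"ax":0,"ay":0,"az":0},{"jaw":-0.5,"tx":-1,"ty":0.07,"tz":0,"ax":0,"ay":0,"az":0},{"jaw":-0.5,"tx":-1,"ty":0.07,"tz":0,"ax":0,"ay":0,"az":0},{"jaw":-0.5,"tx":-1,"ty":0.07,"tz":0,"ax":0,"ay":0,"az":0},{"jaw":-0.5,"tx":-1,"ty":0.07,"tz":0,"ax":0,"ay":0,"az":0}]'

```text
clock: 21.72
tool_pos: [0.5826, 0.036, 0.1483]
orientation: [-0.0, 0.708, 0.707, -0.001]
force: [0.4, -0.0, -0.4]
finger_gap: 0.369
finger_force: 40.5
```

Call:
send_rows --steps '[{"jaw":-0.5,"tx":-1,"ty":0.07,"tz":0,"ax":0,"ay":0,"az":0},{"jaw":-0.5,"tx":-1,"ty":0.07,"tz":0,"ax":0,"ay":0,"az":0},{"jaw":-0.5,"tx":-1,"ty":0.07,"tz":0,"ax":0,"ay":0,"az":0},{"jaw":-0.5,"tx":-1,"ty":0.07,"tz":0,"ax":0,"ay":0,"az":0},{"jaw":-0.5,"tx":-1,"ty":0.07,"tz":0,"ax":0,"ay":0,"az":0}]'

```text
clock: 22.13
tool_pos: [0.5894, -0.0639, 0.1482]
orientation: [-0.0, 0.708, 0.707, -0.0]
force: [0.1, 0.5, -2.1]
finger_gap: 0.373
finger_force: 40.5
```

Call:
send_rows --steps '[{"jaw":-0.5,"tx":-1,"ty":0.07,"tz":0,"ax":0,"ay":0,"az":0},{"jaw":-0.5,"tx":-1,"ty":0.07,"tz":0,"ax":0,"ay":0,"az":0},{"jaw":-0.5,"tx":-1,"ty":0.07,"tz":0,"ax":0,"ay":0,"az":0},{"jaw":-0.5,"tx":-1,"ty":0.07,"tz":0,"ax":0,"ay":0,"az":0},{"jaw":-0.5,"tx":-0.6,"ty":0,"tz":0,"ax":0,"ay":0,"az":0}]'

```text
clock: 22.55
tool_pos: [0.5948, -0.1579, 0.148]
orientation: [0.0, 0.709, 0.706, -0.001]
force: [-0.1, -0.2, -2.0]
finger_gap: 0.369
finger_force: 40.5
```

Call:
send_rows --steps '[{"jaw":-0.5,"tx":0,"ty":0,"tz":0,"ax":0,"ay":0,"az":0},{"jaw":-0.5,"tx":0,"ty":0,"tz":0,"ax":0,"ay":0,"az":0},{"jaw":-0.5,"tx":0,"ty":0,"tz":0,"ax":0,"ay":0,"az":0}]'

```text
clock: 22.8
tool_pos: [0.5955, -0.1524, 0.1487]
orientation: [-0.001, 0.707, 0.707, 0.0]
force: [-0.1, 1.1, -1.2]
finger_gap: 0.365
finger_force: 40.5
```

Call:
send_rows --steps '[{"jaw":-0.5,"tx":-0.1,"ty":0,"tz":1,"ax":0,"ay":0,"az":0},{"jaw":-0.5,"tx":0,"ty":0,"tz":1,"ax":0,"ay":0,"az":0},{"jaw":-0.5,"tx":0,"ty":0,"tz":1,"ax":0,"ay":0,"az":0},{"jaw":-0.5,"tx":0,"ty":0,"tz":0.8,"ax":0,"ay":0,"az":0},{"jaw":-0.5,"tx":0,"ty":0,"tz":0.5,"ax":0,"ay":0,"az":0}]'

```text
clock: 23.22
tool_pos: [0.5948, -0.1542, 0.0609]
orientation: [-0.001, 0.707, 0.708, -0.0]
force: [-0.9, 0.6, -1.0]
finger_gap: 0.366
finger_force: 40.5
```

Call:
send_rows --steps '[{"jaw":-0.5,"tx":0,"ty":0,"tz":0.4,"ax":0,"ay":0,"az":0},{"jaw":-0.5,"tx":0,"ty":0,"tz":0.3,"ax":0,"ay":0,"az":0},{"jaw":-0.5,"tx":0,"ty":0,"tz":0.15,"ax":0,"ay":0,"az":0},{"jaw":-0.5,"tx":0,"ty":0,"tz":0.15,"ax":0,"ay":0,"az":0},{"jaw":-0.5,"tx":0,"ty":0,"tz":0,"ax":0,"ay":0,"az":0}]'

```text
clock: 23.63
tool_pos: [0.596, -0.1562, 0.0428]
orientation: [0.0, 0.707, 0.707, 0.0]
force: [0.1, -0.2, -0.7]
finger_gap: 0.37
finger_force: 40.5
```

Call:
send_rows --steps '[{"jaw":-0.5,"tx":0,"ty":0,"tz":0,"ax":0,"ay":0,"az":0},{"jaw":0.4,"tx":0,"ty":0,"tz":0,"ax":0,"ay":0,"az":0},{"jaw":0.4,"tx":0,"ty":0,"tz":0,"ax":0,"ay":0,"az":0},{"jaw":0.4,"tx":0,"ty":0,"tz":0,"ax":0,"ay":0,"az":0},{"jaw":0.4,"tx":0,"ty":0,"tz":0,"ax":0,"ay":0,"az":0}]'

```text
clock: 24.05
tool_pos: [0.5959, -0.1564, 0.0432]
orientation: [0.0, 0.708, 0.707, 0.0]
force: [-0.6, -0.3, 0.5]
finger_gap: 0.703
finger_force: 0.0
```

Call:
send_rows --steps '[{"jaw":0.4,"tx":0,"ty":0,"tz":-0.4,"ax":0,"ay":0,"az":0},{"jaw":0.4,"tx":0,"ty":0,"tz":-0.8,"ax":0,"ay":0,"az":0},{"jaw":0.4,"tx":0,"ty":0,"tz":-1,"ax":0,"ay":0,"az":0},{"jaw":0.4,"tx":0,"ty":0,"tz":-1,"ax":0,"ay":0,"az":0},{"jaw":0.4,"tx":0,"ty":0,"tz":-1,"ax":0,"ay":0,"az":0}]'

```text
clock: 24.47
tool_pos: [0.5963, -0.156, 0.1293]
orientation: [0.001, 0.707, 0.707, 0.0]
force: [0.8, -0.9, 0.1]
finger_gap: 0.698
finger_force: 0.0
```

Call:
send_rows --steps '[{"jaw":0.4,"tx":0,"ty":0,"tz":-1,"ax":0,"ay":0,"az":0},{"jaw":0.4,"tx":1,"ty":-0.5,"tz":0,"ax":0,"ay":0,"az":0},{"jaw":0.4,"tx":1,"ty":-0.5,"tz":0,"ax":0,"ay":0,"az":0},{"jaw":0.4,"tx":1,"ty":-0.5,"tz":0,"ax":0,"ay":0,"az":0},{"jaw":0.4,"tx":1,"ty":-0.5,"tz":0,"ax":0,"ay":0,"az":0}]'

```text
clock: 24.88
tool_pos: [0.556, -0.0753, 0.1487]
orientation: [0.001, 0.708, 0.707, 0.001]
force: [-0.3, 0.8, 0.2]
finger_gap: 0.701
finger_force: 0.0
```

Call:
send_rows --steps '[{"jaw":0.4,"tx":1,"ty":-0.5,"tz":0,"ax":0,"ay":0,"az":0},{"jaw":0.4,"tx":1,"ty":-0.5,"tz":0,"ax":0,"ay":0,"az":0},{"jaw":0.4,"tx":1,"ty":-0.5,"tz":0,"ax":0,"ay":0,"az":0},{"jaw":0.4,"tx":1,"ty":-0.5,"tz":0,"ax":0,"ay":0,"az":0},{"jaw":0.4,"tx":1,"ty":-0.5,"tz":0,"ax":0,"ay":0,"az":0}]'

```text
clock: 25.3
tool_pos: [0.506, 0.025, 0.1484]
orientation: [0.001, 0.707, 0.707, 0.001]
force: [0.3, 0.4, 0.9]
finger_gap: 0.699
finger_force: 0.0
```

```bash
python3 - <<'E'
from h import *
p,d,m=shot("top","top2.png"); s=ctrl.read_state(); print(s["tool_pos"])
hsv=cv2.cvtColor(p,cv2.COLOR_RGB2HSV); mk=cv2.inRange(hsv,(17,60,140),(32,255,255)); mm=mk*0; mm[275:360,120:330]=mk[275:360,120:330]
for c in cv2.findContours(mm,cv2.RETR_EXTERNAL,cv2.CHAIN_APPROX_NONE)[0]:
    if cv2.contourArea(c)>100: w=onplane(m,c.reshape(-1,2),.026); print(cv2.boundingRect(c),cv2.minAreaRect(w[:,:2].astype(np.float32)*1000))
E
```

```text
[0.50367788 0.03012725 0.14855336]
(173, 301, 60, 26) ((429.01312255859375, 220.50970458984375), (28.18901824951172, 117.81027221679688), 16.066009521484375)
```

View pics/top2.png

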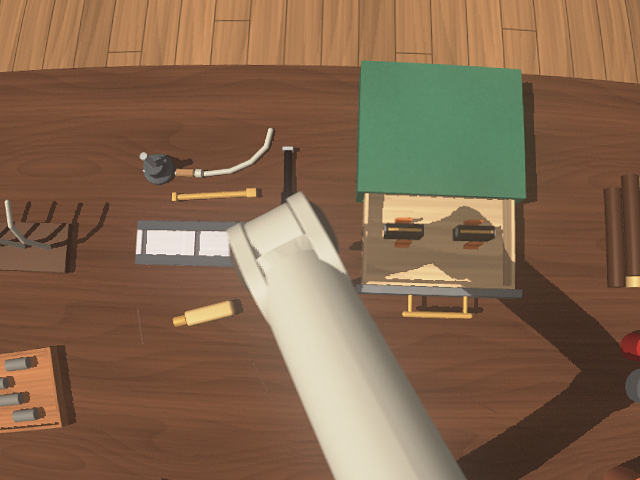

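Both cartridges stand in the drawer at (403,231) and (474,232), the rack is empty, and the handle is unmoved at (0.429, 0.2205), turned 16°. Going to it.

Call:
send_rows --steps '[{"jaw":0.4,"tx":1,"ty":-0.4,"tz":0,"ax":0,"ay":0,"az":0},{"jaw":0.4,"tx":1,"ty":-0.4,"tz":0,"ax":0,"ay":0,"az":0},{"jaw":0.4,"tx":1,"ty":-0.4,"tz":0,"ax":0,"ay":0,"az":0},{"jaw":0.4,"tx":1,"ty":-0.4,"tz":0,"ax":0,"ay":0,"az":0},{"jaw":0.4,"tx":1,"ty":-0.4,"tz":0,"ax":0,"ay":0,"az":0}]'

```text
clock: 25.77
tool_pos: [0.4662, 0.125, 0.1482]
orientation: [0.001, 0.707, 0.707, 0.001]
force: [-0.2, -0.2, 0.4]
finger_gap: 0.701
finger_force: 0.0
```

Call:
send_rows --steps '[{"jaw":0.4,"tx":1,"ty":-0.4,"tz":0,"ax":0,"ay":0,"az":0},{"jaw":0.4,"tx":1,"ty":-0.4,"tz":0,"ax":0,"ay":0,"az":0},{"jaw":0.4,"tx":1,"ty":-0.4,"tz":0,"ax":0,"ay":0,"az":0},{"jaw":0.4,"tx":1,"ty":-0.4,"tz":0,"ax":0,"ay":0,"az":0},{"jaw":0.4,"tx":0,"ty":0,"tz":0,"ax":0,"ay":0,"az":-1}]'

```text
clock: 26.18
tool_pos: [0.4327, 0.2091, 0.1489]
orientation: [0.0, 0.669, 0.743, 0.002]
force: [-0.4, 0.8, 0.9]
finger_gap: 0.696
finger_force: 0.0
```

Call:
send_rows --steps '[{"jaw":0.4,"tx":0,"ty":0,"tz":0,"ax":0,"ay":0,"az":-1},{"jaw":0.4,"tx":0,"ty":0,"tz":0,"ax":0,"ay":0,"az":-0.8},{"jaw":0.4,"tx":0,"ty":0,"tz":0,"ax":0,"ay":0,"az":0},{"jaw":0.4,"tx":0,"ty":0,"tz":0,"ax":0,"ay":0,"az":0}]'

```text
clock: 26.52
tool_pos: [0.4346, 0.2042, 0.1477]
orientation: [0.0, 0.603, 0.798, 0.001]
force: [-0.6, -0.3, -0.3]
finger_gap: 0.699
finger_force: 0.0
```

```bash
python3 - <<'E'
from h import *
p,d,m=shot("wrist","w6.png"); s=ctrl.read_state(); print(s["tool_pos"],s["orientation"],s["joint_pos"])
hsv=cv2.cvtColor(p,cv2.COLOR_RGB2HSV); mk=cv2.inRange(hsv,(17,60,130),(32,255,255))
for c in cv2.findContours(mk,cv2.RETR_EXTERNAL,cv2.CHAIN_APPROX_NONE)[0]:
    if cv2.contourArea(c)>400: w=onplane(m,c.reshape(-1,2),.028); print(cv2.boundingRect(c),cv2.minAreaRect(w[:,:2].astype(np.float32)*1000))
E
```

```text
[0.43453876 0.20399455 0.14746856] [4.35264884e-04 6.03005054e-01 7.97737150e-01 3.92799077e-04] [ 0.33694075  0.46457677 -1.01053067  2.03169356  0.50107246  0.91287679
 -0.66847129]
(542, 188, 93, 173) ((647.9696655273438, 220.70211791992188), (29.097517013549805, 150.6464385986328), 4.281431674957275)
(305, 126, 40, 154) ((427.772705078125, 220.6465301513672), (29.563661575317383, 117.2670669555664), 16.25779151916504)
```

View pics/w6.png

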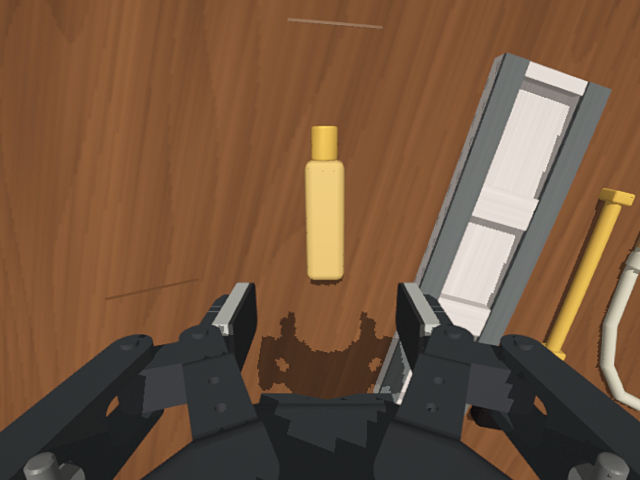

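The handle is at (325,205), aligned with the tool and centred between the pads. Descending.

Call:
send_rows --steps '[{"jaw":0.4,"tx":0.5,"ty":-0.1,"tz":1,"ax":0,"ay":0,"az":0},{"jaw":0.4,"tx":0,"ty":0,"tz":1,"ax":0,"ay":0,"az":0},{"jaw":0.4,"tx":0,"ty":0,"tz":1,"ax":0,"ay":0,"az":0},{"jaw":0.4,"tx":0,"ty":0,"tz":1,"ax":0,"ay":0,"az":0},{"jaw":0.4,"tx":0,"ty":0,"tz":1,"ax":0,"ay":0,"az":0}]'

```text
clock: 26.98
tool_pos: [0.4299, 0.2129, 0.0463]
orientation: [0.0, 0.603, 0.798, 0.0]
force: [-0.0, -0.3, 0.5]
finger_gap: 0.7
finger_force: 0.0
```

Call:
send_rows --steps '[{"jaw":0.4,"tx":0,"ty":0,"tz":1,"ax":0,"ay":0,"az":0},{"jaw":0.4,"tx":0,"ty":0,"tz":0.7,"ax":0,"ay":0,"az":0},{"jaw":0.4,"tx":0,"ty":0,"tz":0.35,"ax":0,"ay":0,"az":0},{"jaw":0.4,"tx":0,"ty":0,"tz":0,"ax":0,"ay":0,"az":0},{"jaw":0.4,"tx":0,"ty":0,"tz":0,"ax":0,"ay":0,"az":0}]'

```text
clock: 27.4
tool_pos: [0.4297, 0.2133, 0.0061]
orientation: [0.0, 0.602, 0.798, 0.0]
force: [-0.1, 0.1, 0.2]
finger_gap: 0.704
finger_force: 0.0
```

Call:
send_rows --steps '[{"jaw":-0.1,"tx":0,"ty":0,"tz":0,"ax":0,"ay":0,"az":0},{"jaw":-0.7,"tx":0,"ty":0,"tz":0,"ax":0,"ay":0,"az":0},{"jaw":-0.7,"tx":0,"ty":0,"tz":0,"ax":0,"ay":0,"az":0},{"jaw":-0.7,"tx":0,"ty":0,"tz":0,"ax":0,"ay":0,"az":0},{"jaw":-0.7,"tx":0,"ty":0,"tz":0,"ax":0,"ay":0,"az":0}]'

```text
clock: 27.82
tool_pos: [0.4304, 0.2133, 0.0069]
orientation: [0.001, 0.602, 0.798, 0.001]
force: [-0.6, -0.7, 5.8]
finger_gap: 0.341
finger_force: 39.9
```

Call:
send_rows --steps '[{"jaw":-0.7,"tx":0,"ty":0,"tz":-0.4,"ax":0,"ay":0,"az":0},{"jaw":-0.7,"tx":0,"ty":0,"tz":-0.8,"ax":0,"ay":0,"az":0},{"jaw":-0.7,"tx":0,"ty":0,"tz":-1,"ax":0,"ay":0,"az":0},{"jaw":-0.7,"tx":0,"ty":0,"tz":-1,"ax":0,"ay":0,"az":0},{"jaw":-0.7,"tx":0,"ty":0,"tz":-1,"ax":0,"ay":0,"az":0}]'

```text
clock: 28.23
tool_pos: [0.4292, 0.213, 0.0912]
orientation: [-0.0, 0.602, 0.799, -0.0]
force: [0.5, -0.4, -0.7]
finger_gap: 0.344
finger_force: 39.7
```

Call:
send_rows --steps '[{"jaw":-0.7,"tx":0,"ty":0,"tz":-1,"ax":0,"ay":0,"az":0},{"jaw":-0.7,"tx":0,"ty":0,"tz":-1,"ax":0,"ay":0,"az":0.8},{"jaw":-0.7,"tx":0,"ty":0,"tz":-0.8,"ax":0,"ay":0,"az":1},{"jaw":-0.7,"tx":0,"ty":0,"tz":0,"ax":0,"ay":0,"az":1},{"jaw":-0.7,"tx":0,"ty":0,"tz":0,"ax":0,"ay":0,"az":0}]'

```text
clock: 28.65
tool_pos: [0.4302, 0.2132, 0.1475]
orientation: [0.001, 0.709, 0.705, 0.001]
force: [0.1, 0.1, -1.5]
finger_gap: 0.341
finger_force: 39.7
```

Call:
send_rows --steps '[{"jaw":-0.7,"tx":-1,"ty":0.23,"tz":0,"ax":0,"ay":0,"az":0},{"jaw":-0.7,"tx":-1,"ty":0.23,"tz":0,"ax":0,"ay":0,"az":0},{"jaw":-0.7,"tx":-1,"ty":0.23,"tz":0,"ax":0,"ay":0,"az":0},{"jaw":-0.7,"tx":-1,"ty":0.23,"tz":0,"ax":0,"ay":0,"az":0},{"jaw":-0.7,"tx":-1,"ty":0.23,"tz":0,"ax":0,"ay":0,"az":0}]'

```text
clock: 29.07
tool_pos: [0.4518, 0.1119, 0.1455]
orientation: [-0.0, 0.706, 0.708, -0.001]
force: [-0.3, 0.1, -0.7]
finger_gap: 0.342
finger_force: 39.7
```

Call:
send_rows --steps '[{"jaw":-0.7,"tx":-1,"ty":0.23,"tz":0,"ax":0,"ay":0,"az":0},{"jaw":-0.7,"tx":-1,"ty":0.23,"tz":0,"ax":0,"ay":0,"az":0},{"jaw":-0.7,"tx":-1,"ty":0.23,"tz":0,"ax":0,"ay":0,"az":0},{"jaw":-0.7,"tx":-1,"ty":0.23,"tz":0,"ax":0,"ay":0,"az":0},{"jaw":-0.7,"tx":-1,"ty":0.23,"tz":0,"ax":0,"ay":0,"az":0}]'

```text
clock: 29.48
tool_pos: [0.4747, 0.0119, 0.1455]
orientation: [-0.0, 0.706, 0.708, -0.0]
force: [0.2, 0.9, -0.3]
finger_gap: 0.341
finger_force: 39.7
```

Call:
send_rows --steps '[{"jaw":-0.7,"tx":-1,"ty":0.23,"tz":0,"ax":0,"ay":0,"az":0},{"jaw":-0.7,"tx":-1,"ty":0.23,"tz":0,"ax":0,"ay":0,"az":0},{"jaw":-0.7,"tx":-1,"ty":0.23,"tz":0,"ax":0,"ay":0,"az":0},{"jaw":-0.7,"tx":-1,"ty":0.23,"tz":0,"ax":0,"ay":0,"az":0},{"jaw":-0.7,"tx":-1,"ty":0.23,"tz":0,"ax":0,"ay":0,"az":0}]'

```text
clock: 29.9
tool_pos: [0.4976, -0.088, 0.1454]
orientation: [-0.0, 0.706, 0.708, -0.0]
force: [0.0, -0.5, -0.4]
finger_gap: 0.339
finger_force: 39.7
```

Call:
send_rows --steps '[{"jaw":-0.7,"tx":-1,"ty":0.23,"tz":0,"ax":0,"ay":0,"az":0},{"jaw":-0.7,"tx":-1,"ty":0.23,"tz":0,"ax":0,"ay":0,"az":0},{"jaw":-0.7,"tx":-1,"ty":0.23,"tz":0,"ax":0,"ay":0,"az":0},{"jaw":-0.7,"tx":-1,"ty":0.23,"tz":0,"ax":0,"ay":0,"az":0},{"jaw":-0.7,"tx":-1,"ty":0.23,"tz":0,"ax":0,"ay":0,"az":0}]'

```text
clock: 30.32
tool_pos: [0.5204, -0.1879, 0.1453]
orientation: [-0.001, 0.706, 0.708, -0.0]
force: [-0.1, 1.0, -0.2]
finger_gap: 0.342
finger_force: 39.7
```

Call:
send_rows --steps '[{"jaw":-0.7,"tx":-1,"ty":0.2,"tz":0,"ax":0,"ay":0,"az":0},{"jaw":-0.7,"tx":-1,"ty":0.2,"tz":0,"ax":0,"ay":0,"az":0},{"jaw":-0.7,"tx":0,"ty":0,"tz":0,"ax":0,"ay":0,"az":0},{"jaw":-0.7,"tx":0,"ty":0,"tz":0,"ax":0,"ay":0,"az":0},{"jaw":-0.7,"tx":0,"ty":0,"tz":0,"ax":0,"ay":0,"az":0}]'

```text
clock: 30.73
tool_pos: [0.5285, -0.2261, 0.1454]
orientation: [-0.001, 0.707, 0.708, 0.0]
force: [-0.1, 1.0, -0.4]
finger_gap: 0.342
finger_force: 39.7
```

```bash
python3 - <<'E'
from h import *
p,d,m=shot("wrist","w7.png"); s=ctrl.read_state(); print(s["tool_pos"],s["orientation"],s["finger_gap"])
print(np.round(onplane(m,[[320,100],[320,200]],.072),3))
E
```

```text
[ 0.52859977 -0.22566193  0.14550809] [-6.24236868e-04  7.06497210e-01  7.07715537e-01  1.46144382e-04] 0.3382444557093703
[[ 0.524 -0.137  0.072]
 [ 0.523 -0.195  0.072]]
```

View pics/w7.png

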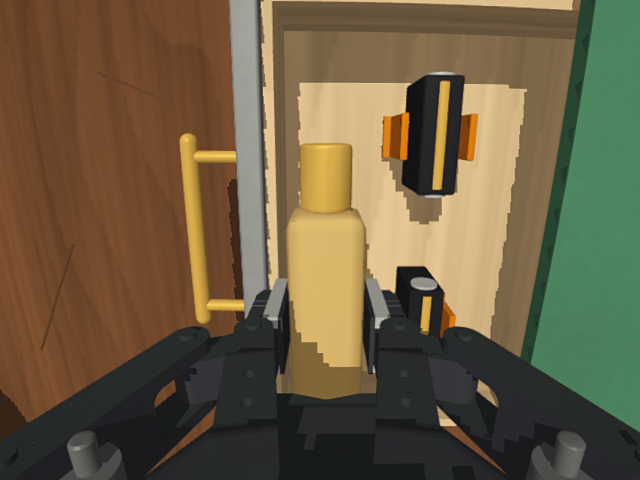

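The handle hangs straight with clear floor beneath it, and the cartridges stand behind at (435,135) and (425,310). Lowering.

Call:
send_rows --steps '[{"jaw":-0.7,"tx":0,"ty":0,"tz":1,"ax":0,"ay":0,"az":0},{"jaw":-0.7,"tx":0,"ty":0,"tz":1,"ax":0,"ay":0,"az":0},{"jaw":-0.7,"tx":0,"ty":0,"tz":1,"ax":0,"ay":0,"az":0},{"jaw":-0.7,"tx":0,"ty":0,"tz":1,"ax":0,"ay":0,"az":0},{"jaw":-0.7,"tx":0,"ty":0,"tz":0.8,"ax":0,"ay":0,"az":0}]'

```text
clock: 31.2
tool_pos: [0.5284, -0.2254, 0.0485]
orientation: [-0.001, 0.706, 0.708, -0.0]
force: [-0.0, -1.3, -1.2]
finger_gap: 0.344
finger_force: 39.7
```

Call:
send_rows --steps '[{"jaw":-0.7,"tx":0,"ty":0,"tz":0.5,"ax":0,"ay":0,"az":0},{"jaw":-0.7,"tx":0,"ty":0,"tz":0.3,"ax":0,"ay":0,"az":0},{"jaw":-0.7,"tx":0,"ty":0,"tz":0.17,"ax":0,"ay":0,"az":0},{"jaw":-0.7,"tx":0,"ty":0,"tz":0,"ax":0,"ay":0,"az":0},{"jaw":-0.7,"tx":0,"ty":0,"tz":0,"ax":0,"ay":0,"az":0}]'

```text
clock: 31.62
tool_pos: [0.5443, -0.2259, 0.0444]
orientation: [0.012, 0.705, 0.709, 0.006]
force: [1.2, 5.6, 72.8]
finger_gap: 0.345
finger_force: 68.7
```

Call:
send_rows --steps '[{"jaw":0,"tx":0,"ty":0,"tz":0,"ax":0,"ay":0,"az":0},{"jaw":0,"tx":0,"ty":0,"tz":0,"ax":0,"ay":0,"az":0},{"jaw":0,"tx":0,"ty":0,"tz":0,"ax":0,"ay":0,"az":0},{"jaw":0,"tx":0,"ty":0,"tz":-0.3,"ax":0,"ay":0,"az":0},{"jaw":0,"tx":0,"ty":0,"tz":-0.6,"ax":0,"ay":0,"az":0}]'

```text
clock: 32.03
tool_pos: [0.5317, -0.2255, 0.0512]
orientation: [0.002, 0.706, 0.708, 0.001]
force: [-0.9, -1.0, -0.9]
finger_gap: 0.504
finger_force: 0.0
```

Call:
send_rows --steps '[{"jaw":0,"tx":0,"ty":0,"tz":-1,"ax":0,"ay":0,"az":0},{"jaw":0,"tx":0,"ty":0,"tz":-1,"ax":0,"ay":0,"az":0},{"jaw":0,"tx":0,"ty":0,"tz":-1,"ax":0,"ay":0,"az":0},{"jaw":0,"tx":0,"ty":0,"tz":-1,"ax":0,"ay":0,"az":0},{"jaw":0,"tx":0,"ty":0,"tz":0,"ax":0,"ay":0,"az":0}]'

```text
clock: 32.45
tool_pos: [0.5311, -0.2266, 0.1321]
orientation: [0.002, 0.707, 0.707, 0.001]
force: [0.8, 0.5, 0.3]
finger_gap: 0.499
finger_force: 0.0
```

Unexpected contact during lowering (73 N). Looking at what happened.

```bash
python3 - <<'E'
from h import *
p,d,m=shot("wrist","w8.png"); q,dd,m2=shot("side")
cv2.imwrite("pics/c8.png",np.vstack([cv2.resize(p[:,:,::-1],(520,390))[:330],cv2.resize(q[100:270,180:420,::-1],(520,270))]))
s=ctrl.read_state(); print(s["tool_pos"])
E
```

```text
[ 0.52902657 -0.22673714  0.12892822]
```

View pics/c8.png

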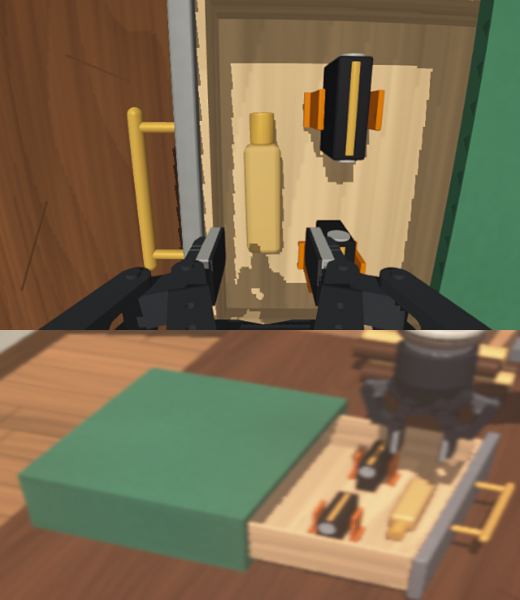

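Everything lies flat in the drawer; the contact was the finger knuckles on the drawer's front edge. I'll check the bar and the heights, then move in front of the bar.

```bash
python3 - <<'E'
from h import *
p,d,m=shot("wrist")
print("bar",np.round(onplane(m,[[165,140],[184,310]],.067),4)[:,:2].tolist())
hsv=cv2.cvtColor(p,cv2.COLOR_RGB2HSV); mk=cv2.inRange(hsv,(15,120,90),(32,255,255)); mk[:,230:]=0
for c in cv2.findContours(mk,cv2.RETR_EXTERNAL,cv2.CHAIN_APPROX_NONE)[0]:
    if cv2.contourArea(c)>400: w=onplane(m,c.reshape(-1,2),.064); print(cv2.boundingRect(c),w[:,:2].min(0),w[:,:2].max(0))
X=bydepth(m,d,np.array([[u,v] for v in range(0,330) for u in range(215,420)])); ok=(X[:,0]>.5)&(X[:,0]<.645)&(X[:,1]>-.34)&(X[:,1]<-.1)
print("max height in drawer",np.percentile(X[ok,2],[50,90,99,99.8]))
E
```

```text
bar [[0.4368, -0.1594], [0.4362, -0.2655]]
(157, 131, 72, 205) [ 0.42939494 -0.28572819] [ 0.46452635 -0.15443408]
max height in drawer [0.02300595 0.07090587 0.17515222 0.27190566]
```

Call:
send_rows --steps '[{"jaw":-1,"tx":0,"ty":0,"tz":-1,"ax":0,"ay":0,"az":0},{"jaw":-1,"tx":0,"ty":-1,"tz":0,"ax":0,"ay":0,"az":0},{"jaw":-1,"tx":0,"ty":-1,"tz":0,"ax":0,"ay":0,"az":0},{"jaw":-1,"tx":0,"ty":-1,"tz":0,"ax":0,"ay":0,"az":0},{"jaw":-1,"tx":0,"ty":-1,"tz":0,"ax":0,"ay":0,"az":0}]'

```text
clock: 33.02
tool_pos: [0.447, -0.2262, 0.1469]
orientation: [-0.001, 0.707, 0.707, -0.0]
force: [-0.5, -0.7, 0.1]
finger_gap: 0.003
finger_force: 0.0
```

Call:
send_rows --steps '[{"jaw":-1,"tx":0,"ty":-1,"tz":0,"ax":0,"ay":0,"az":0},{"jaw":-1,"tx":0,"ty":-1,"tz":0,"ax":0,"ay":0,"az":0},{"jaw":-1,"tx":0,"ty":-0.4,"tz":0,"ax":0,"ay":0,"az":0},{"jaw":-1,"tx":0,"ty":0,"tz":0,"ax":0,"ay":0,"az":0},{"jaw":-1,"tx":0,"ty":0,"tz":0,"ax":0,"ay":0,"az":0}]'

```text
clock: 33.43
tool_pos: [0.4012, -0.2271, 0.1481]
orientation: [-0.0, 0.708, 0.707, 0.0]
force: [-0.1, -0.1, -1.0]
finger_gap: 0.001
finger_force: 0.0
```

Call:
send_rows --steps '[{"jaw":-1,"tx":0,"ty":0,"tz":1,"ax":0,"ay":0,"az":0},{"jaw":-1,"tx":0,"ty":0,"tz":1,"ax":0,"ay":0,"az":0},{"jaw":-1,"tx":0,"ty":0,"tz":1,"ax":0,"ay":0,"az":0},{"jaw":-1,"tx":0,"ty":0,"tz":1,"ax":0,"ay":0,"az":0},{"jaw":-1,"tx":0,"ty":0,"tz":0.8,"ax":0,"ay":0,"az":0}]'

```text
clock: 33.85
tool_pos: [0.4024, -0.2264, 0.0508]
orientation: [-0.0, 0.707, 0.707, 0.001]
force: [-0.5, -0.7, 0.2]
finger_gap: -0.001
finger_force: 0.0
```

Call:
send_rows --steps '[{"jaw":-1,"tx":0,"ty":0.3,"tz":0,"ax":0,"ay":0,"az":0},{"jaw":-1,"tx":0,"ty":0.3,"tz":0,"ax":0,"ay":0,"az":0},{"jaw":-1,"tx":0,"ty":0.3,"tz":0,"ax":0,"ay":0,"az":0},{"jaw":-1,"tx":0,"ty":0.3,"tz":0,"ax":0,"ay":0,"az":0},{"jaw":-1,"tx":0,"ty":0.4,"tz":0,"ax":0,"ay":0,"az":0}]'

```text
clock: 34.27
tool_pos: [0.434, -0.2271, 0.0531]
orientation: [0.0, 0.707, 0.707, -0.0]
force: [-1.5, 0.7, 1.3]
finger_gap: -0.001
finger_force: 0.9
```

Call:
send_rows --steps '[{"jaw":-1,"tx":0,"ty":0.5,"tz":0,"ax":0,"ay":0,"az":0},{"jaw":-1,"tx":0,"ty":0.5,"tz":0,"ax":0,"ay":0,"az":0},{"jaw":-1,"tx":0,"ty":0.5,"tz":0,"ax":0,"ay":0,"az":0},{"jaw":-1,"tx":0,"ty":0.5,"tz":0,"ax":0,"ay":0,"az":0},{"jaw":-1,"tx":0,"ty":0.5,"tz":0,"ax":0,"ay":0,"az":0}]'

```text
clock: 34.68
tool_pos: [0.4845, -0.2275, 0.0526]
orientation: [0.0, 0.708, 0.707, 0.0]
force: [-1.9, -0.7, 2.4]
finger_gap: -0.004
finger_force: 1.1
```

Call:
send_rows --steps '[{"jaw":-1,"tx":0,"ty":0.5,"tz":0,"ax":0,"ay":0,"az":0},{"jaw":-1,"tx":0,"ty":0.5,"tz":0,"ax":0,"ay":0,"az":0},{"jaw":-1,"tx":0,"ty":0.5,"tz":0,"ax":0,"ay":0,"az":0},{"jaw":-1,"tx":0,"ty":0.5,"tz":0,"ax":0,"ay":0,"az":0},{"jaw":-1,"tx":0,"ty":0.5,"tz":0,"ax":0,"ay":0,"az":0}]'

```text
clock: 35.1
tool_pos: [0.5338, -0.2273, 0.0522]
orientation: [-0.0, 0.708, 0.707, -0.0]
force: [-1.9, -1.4, 1.2]
finger_gap: -0.0
finger_force: 0.8
```

Pushing with about 2 N. Checking where the drawer is.

Call:
send_rows --steps '[{"jaw":-1,"tx":0,"ty":0.4,"tz":0,"ax":0,"ay":0,"az":0},{"jaw":-1,"tx":0,"ty":0.4,"tz":0,"ax":0,"ay":0,"az":0},{"jaw":-1,"tx":0,"ty":0.4,"tz":0,"ax":0,"ay":0,"az":0},{"jaw":-1,"tx":0,"ty":0.3,"tz":0,"ax":0,"ay":0,"az":0},{"jaw":-1,"tx":0,"ty":0.2,"tz":0,"ax":0,"ay":0,"az":0}]'

```text
clock: 35.52
tool_pos: [0.568, -0.2268, 0.0523]
orientation: [0.0, 0.707, 0.707, 0.0]
force: [-1.2, -1.1, 0.5]
finger_gap: 0.001
finger_force: 0.5
```

Call:
send_rows --steps '[{"jaw":-1,"tx":0,"ty":0.2,"tz":0,"ax":0,"ay":0,"az":0},{"jaw":-1,"tx":0,"ty":0.2,"tz":0,"ax":0,"ay":0,"az":0},{"jaw":-1,"tx":0,"ty":0,"tz":0,"ax":0,"ay":0,"az":0}]'

```text
clock: 35.77
tool_pos: [0.576, -0.2268, 0.0525]
orientation: [0.0, 0.707, 0.707, 0.001]
force: [0.2, -0.1, 0.3]
finger_gap: -0.0
finger_force: 0.0
```

Call:
send_rows --steps '[{"jaw":-1,"tx":0,"ty":0.2,"tz":0,"ax":0,"ay":0,"az":0},{"jaw":-1,"tx":0,"ty":0,"tz":0,"ax":0,"ay":0,"az":0}]'

```text
clock: 35.93
tool_pos: [0.5797, -0.2269, 0.0524]
orientation: [0.0, 0.707, 0.707, 0.0]
force: [0.7, -0.5, -0.3]
finger_gap: -0.002
finger_force: 0.0
```

Call:
send_rows --steps '[{"jaw":-1,"tx":0,"ty":0.2,"tz":0,"ax":0,"ay":0,"az":0},{"jaw":-1,"tx":0,"ty":0.2,"tz":0,"ax":0,"ay":0,"az":0},{"jaw":-1,"tx":0,"ty":0,"tz":0,"ax":0,"ay":0,"az":0}]'

```text
clock: 36.18
tool_pos: [0.5881, -0.227, 0.0525]
orientation: [0.0, 0.707, 0.707, 0.001]
force: [0.4, 0.1, 0.1]
finger_gap: -0.0
finger_force: 0.0
```

Call:
send_rows --steps '[{"jaw":-1,"tx":0,"ty":0.2,"tz":0,"ax":0,"ay":0,"az":0},{"jaw":-1,"tx":0,"ty":0,"tz":0,"ax":0,"ay":0,"az":0}]'

```text
clock: 36.35
tool_pos: [0.5893, -0.2272, 0.0521]
orientation: [-0.002, 0.708, 0.707, -0.002]
force: [-7.2, 0.4, 5.3]
finger_gap: 0.001
finger_force: 3.9
```

```bash
python3 - <<'E'
from h import *
p,d,m=shot("wrist","w9.png"); s=ctrl.read_state(); print(s["tool_pos"],s["force"])
hsv=cv2.cvtColor(p,cv2.COLOR_RGB2HSV); mk=cv2.inRange(hsv,(15,120,90),(32,255,255))
for c in cv2.findContours(mk,cv2.RETR_EXTERNAL,cv2.CHAIN_APPROX_NONE)[0]:
    if cv2.contourArea(c)>300: w=onplane(m,c.reshape(-1,2),.064); print(cv2.boundingRect(c),w[:,:2].min(0),w[:,:2].max(0))
E
```

```text
[ 0.58924499 -0.22715751  0.05209011] [-6.30639608  0.06379074  5.67150129]
(357, 131, 118, 204) [ 0.60060051 -0.23798777] [ 0.6429347  -0.15635757]
```

View pics/w9.png

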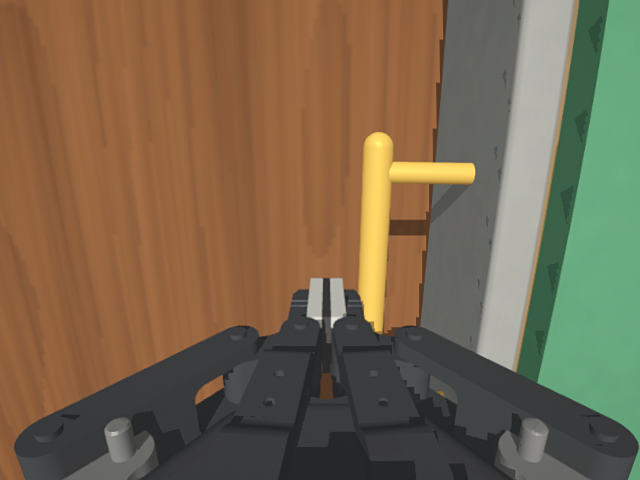

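The drawer looks nearly or fully home: there's a thin wood line at column 565, and the push force rose to 7 N. Pushing a little more to confirm.

Call:
send_rows --steps '[{"jaw":-1,"tx":0,"ty":0.15,"tz":0,"ax":0,"ay":0,"az":0},{"jaw":-1,"tx":0,"ty":0,"tz":0,"ax":0,"ay":0,"az":0},{"jaw":-1,"tx":0,"ty":0,"tz":0,"ax":0,"ay":0,"az":0}]'

```text
clock: 36.65
tool_pos: [0.5894, -0.2272, 0.0517]
orientation: [-0.003, 0.708, 0.707, -0.004]
force: [-12.8, 0.2, 9.2]
finger_gap: 0.001
finger_force: 7.2
```

Call:
send_rows --steps '[{"jaw":-1,"tx":0,"ty":0.15,"tz":0,"ax":0,"ay":0,"az":0},{"jaw":-1,"tx":0,"ty":0,"tz":0,"ax":0,"ay":0,"az":0},{"jaw":-1,"tx":0,"ty":0,"tz":0,"ax":0,"ay":0,"az":0}]'

```text
clock: 36.9
tool_pos: [0.5896, -0.2273, 0.0516]
orientation: [-0.005, 0.708, 0.706, -0.006]
force: [-20.1, 1.9, 16.6]
finger_gap: -0.003
finger_force: 11.6
```

Call:
send_rows --steps '[{"jaw":-1,"tx":0,"ty":-0.4,"tz":0,"ax":0,"ay":0,"az":0},{"jaw":-1,"tx":0,"ty":-1,"tz":0,"ax":0,"ay":0,"az":0},{"jaw":-1,"tx":0,"ty":-1,"tz":-0.5,"ax":0,"ay":0,"az":0},{"jaw":-1,"tx":0,"ty":-1,"tz":-1,"ax":0,"ay":0,"az":0},{"jaw":-1,"tx":0,"ty":-1,"tz":-1,"ax":0,"ay":0,"az":0}]'

```text
clock: 37.32
tool_pos: [0.508, -0.2267, 0.1022]
orientation: [-0.001, 0.707, 0.707, 0.0]
force: [0.4, -0.3, 0.4]
finger_gap: 0.001
finger_force: 0.0
```

Call:
send_rows --steps '[{"jaw":-1,"tx":0,"ty":-1,"tz":-1,"ax":0,"ay":0,"az":0},{"jaw":-1,"tx":0,"ty":0,"tz":-1,"ax":0,"ay":0,"az":0},{"jaw":-1,"tx":0,"ty":0,"tz":-1,"ax":0,"ay":0,"az":0},{"jaw":-1,"tx":0,"ty":0,"tz":0,"ax":0,"ay":0,"az":0},{"jaw":-1,"tx":0,"ty":0,"tz":0,"ax":0,"ay":0,"az":0}]'

```text
clock: 37.73
tool_pos: [0.4903, -0.2277, 0.1637]
orientation: [0.002, 0.708, 0.707, 0.0]
force: [-0.6, -0.4, -0.3]
finger_gap: -0.003
finger_force: 0.0
```

```bash
python3 - <<'E'
from h import *
p,d,m=shot("wrist"); t,_,mt=shot("top"); q,_,m2=shot("side")
R=lambda a,s:cv2.resize(a[:,:,::-1],s,interpolation=cv2.INTER_CUBIC)
cv2.imwrite("pics/c10.png",np.vstack([np.hstack([R(p,(400,300)),R(t[60:260,340:540],(300,300))]),R(q[110:260,180:530],(700,300))]))
hsv=cv2.cvtColor(p,cv2.COLOR_RGB2HSV); mk=cv2.inRange(hsv,(15,120,90),(32,255,255))
for c in cv2.findContours(mk,cv2.RETR_EXTERNAL,cv2.CHAIN_APPROX_NONE)[0]:
    if cv2.contourArea(c)>300: w=onplane(m,c.reshape(-1,2),.064); print(cv2.boundingRect(c),w[:,:2].min(0),w[:,:2].max(0))
g=cv2.inRange(hsv,(60,60,30),(90,255,255)); v=150
for v in (60,150,250): print(v,[ (u,hsv[v,u].tolist()) for u in np.where(g[v]>0)[0][:1]])
E
```

```text
(470, 133, 82, 178) [ 0.59866556 -0.28707009] [ 0.64360493 -0.15632487]
60 [(np.int64(614), [71, 102, 100])]
150 [(np.int64(598), [71, 106, 101])]
250 [(np.int64(578), [67, 89, 100])]
```

View pics/c10.png

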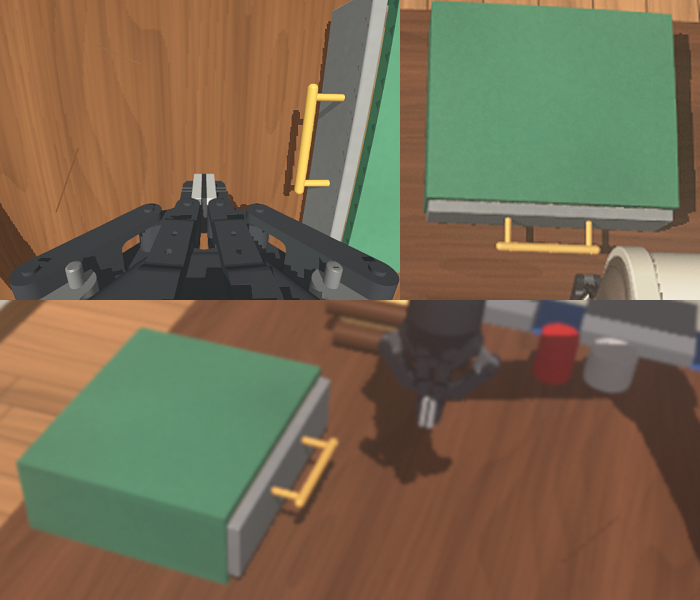

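It looks shut, but the stop could have been a knuckle against the cabinet rather than the drawer itself. I'll verify by pushing the grey front directly, higher up and above the bar.

Call:
send_rows --steps '[{"jaw":-1,"tx":0,"ty":0.4,"tz":1,"ax":0,"ay":0,"az":0},{"jaw":-1,"tx":0,"ty":0.5,"tz":1,"ax":0,"ay":0,"az":0},{"jaw":-1,"tx":0,"ty":0.5,"tz":1,"ax":0,"ay":0,"az":0},{"jaw":-1,"tx":0,"ty":0.5,"tz":1,"ax":0,"ay":0,"az":0},{"jaw":-1,"tx":0,"ty":0,"tz":0.4,"ax":0,"ay":0,"az":0}]'

```text
clock: 38.3
tool_pos: [0.5268, -0.2257, 0.0707]
orientation: [-0.002, 0.707, 0.707, 0.0]
force: [0.3, 0.6, 0.1]
finger_gap: -0.0
finger_force: 0.0
```

Call:
send_rows --steps '[{"jaw":-1,"tx":0,"ty":0,"tz":0,"ax":0,"ay":0,"az":0},{"jaw":-1,"tx":0,"ty":0,"tz":0,"ax":0,"ay":0,"az":0},{"jaw":-1,"tx":0,"ty":0,"tz":0,"ax":0,"ay":0,"az":0}]'

```text
clock: 38.55
tool_pos: [0.527, -0.227, 0.0749]
orientation: [0.0, 0.707, 0.707, 0.0]
force: [1.3, 0.4, 0.6]
finger_gap: -0.001
finger_force: 0.0
```

Call:
send_rows --steps '[{"jaw":-1,"tx":0,"ty":0.6,"tz":0,"ax":0,"ay":0,"az":0},{"jaw":-1,"tx":0,"ty":0.8,"tz":0,"ax":0,"ay":0,"az":0},{"jaw":-1,"tx":0,"ty":0.8,"tz":0,"ax":0,"ay":0,"az":0},{"jaw":-1,"tx":0,"ty":0.8,"tz":0,"ax":0,"ay":0,"az":0},{"jaw":-1,"tx":0,"ty":0.5,"tz":0,"ax":0,"ay":0,"az":0}]'

```text
clock: 38.97
tool_pos: [0.599, -0.2276, 0.0762]
orientation: [0.001, 0.708, 0.707, 0.001]
force: [0.2, -0.7, -0.0]
finger_gap: 0.002
finger_force: 0.0
```

Call:
send_rows --steps '[{"jaw":-1,"tx":0,"ty":0.5,"tz":0,"ax":0,"ay":0,"az":0},{"jaw":-1,"tx":0,"ty":0.3,"tz":0,"ax":0,"ay":0,"az":0},{"jaw":-1,"tx":0,"ty":0.2,"tz":0,"ax":0,"ay":0,"az":0},{"jaw":-1,"tx":0,"ty":0,"tz":0,"ax":0,"ay":0,"az":0}]'

```text
clock: 39.3
tool_pos: [0.6177, -0.2273, 0.0751]
orientation: [0.001, 0.707, 0.707, 0.0]
force: [-0.2, 0.2, 0.2]
finger_gap: 0.004
finger_force: 0.0
```

Call:
send_rows --steps '[{"jaw":-1,"tx":0,"ty":0.2,"tz":0,"ax":0,"ay":0,"az":0},{"jaw":-1,"tx":0,"ty":0,"tz":0,"ax":0,"ay":0,"az":0}]'

```text
clock: 39.47
tool_pos: [0.6211, -0.2274, 0.0746]
orientation: [0.0, 0.708, 0.707, 0.0]
force: [-0.1, 0.9, -0.0]
finger_gap: 0.001
finger_force: 0.0
```

Call:
send_rows --steps '[{"jaw":-1,"tx":0,"ty":0.2,"tz":0,"ax":0,"ay":0,"az":0},{"jaw":-1,"tx":0,"ty":0,"tz":0,"ax":0,"ay":0,"az":0}]'

```text
clock: 39.63
tool_pos: [0.6254, -0.2272, 0.0744]
orientation: [0.0, 0.707, 0.707, 0.0]
force: [0.3, 0.2, 0.3]
finger_gap: 0.0
finger_force: 0.0
```

Call:
send_rows --steps '[{"jaw":-1,"tx":0,"ty":0.2,"tz":0,"ax":0,"ay":0,"az":0},{"jaw":-1,"tx":0,"ty":0,"tz":0,"ax":0,"ay":0,"az":0}]'

```text
clock: 39.8
tool_pos: [0.629, -0.2274, 0.0742]
orientation: [-0.0, 0.707, 0.707, -0.0]
force: [-0.8, 0.8, -0.3]
finger_gap: -0.001
finger_force: 0.0
```

Call:
send_rows --steps '[{"jaw":-1,"tx":0,"ty":0.2,"tz":0,"ax":0,"ay":0,"az":0},{"jaw":-1,"tx":0,"ty":0,"tz":0,"ax":0,"ay":0,"az":0}]'

```text
clock: 39.97
tool_pos: [0.6294, -0.2273, 0.0739]
orientation: [-0.003, 0.708, 0.707, -0.003]
force: [-11.4, 0.4, 7.7]
finger_gap: 0.0
finger_force: 5.8
```

Call:
send_rows --steps '[{"jaw":-1,"tx":0,"ty":0.2,"tz":0,"ax":0,"ay":0,"az":0},{"jaw":-1,"tx":0,"ty":0,"tz":0,"ax":0,"ay":0,"az":0}]'

```text
clock: 40.13
tool_pos: [0.6296, -0.2274, 0.0737]
orientation: [-0.006, 0.708, 0.706, -0.006]
force: [-23.0, 0.6, 17.4]
finger_gap: -0.005
finger_force: 11.6
```

Hard stop at once, at the front's expected place, so the drawer is truly shut. Retreating and handing in.

Call:
send_rows --steps '[{"jaw":-1,"tx":0,"ty":-0.5,"tz":0,"ax":0,"ay":0,"az":0},{"jaw":-1,"tx":0,"ty":-1,"tz":-0.5,"ax":0,"ay":0,"az":0},{"jaw":-1,"tx":0,"ty":-1,"tz":-1,"ax":0,"ay":0,"az":0},{"jaw":-1,"tx":0,"ty":-1,"tz":-1,"ax":0,"ay":0,"az":0},{"jaw":-1,"tx":0,"ty":-1,"tz":-1,"ax":0,"ay":0,"az":0}]'

```text
clock: 40.55
tool_pos: [0.5461, -0.2267, 0.1447]
orientation: [-0.0, 0.707, 0.707, 0.0]
force: [-0.1, -0.3, 0.3]
finger_gap: 0.0
finger_force: 0.0
```

Call:
send_rows --steps '[{"jaw":-1,"tx":0,"ty":-1,"tz":-1,"ax":0,"ay":0,"az":0},{"jaw":-1,"tx":0,"ty":0,"tz":-1,"ax":0,"ay":0,"az":0},{"jaw":-1,"tx":0,"ty":0,"tz":0,"ax":0,"ay":0,"az":0},{"jaw":-1,"tx":0,"ty":0,"tz":0,"ax":0,"ay":0,"az":0},{"jaw":-1,"tx":0,"ty":0,"tz":0,"ax":0,"ay":0,"az":0}]'

```text
clock: 40.97
tool_pos: [0.5271, -0.2272, 0.1841]
orientation: [0.0, 0.707, 0.707, 0.0]
force: [-0.2, 0.1, -0.1]
finger_gap: 0.0
finger_force: 0.0
```

```bash
python3 - <<'E'
from h import *
p,d,m=shot("wrist")
hsv=cv2.cvtColor(p,cv2.COLOR_RGB2HSV); mk=cv2.inRange(hsv,(15,120,90),(32,255,255))
for c in cv2.findContours(mk,cv2.RETR_EXTERNAL,cv2.CHAIN_APPROX_NONE)[0]:
    if cv2.contourArea(c)>300: w=onplane(m,c.reshape(-1,2),.064); print(w[:,:2].min(0),w[:,:2].max(0))
print(ctrl.finish_job())
E
```

```text
[ 0.59927379 -0.28727598] [ 0.64282856 -0.15646251]
the job is handed in; nothing more can be done
None
```

The job is handed in: both cartridges were unclipped by their tabs and are in the drawer with the boxwood handle, and the drawer is shut against its stop; however, while I lowered the handle the wrist force hit about 73 N, apparently from the gripper's knuckles on the drawer front, which may break the 40 N limit.

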